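# Close a sweet tin in the hand-lever lid press

## Robot

A 7-joint arm with a two-finger parallel gripper is mounted at the origin on the work surface. World frame = base frame: x ahead of the robot, y to its left, z up, the work surface at z = 0. Lengths are in m, angles in rad, forces in N, time in s.
With the tool pointing down it reaches from about 0.4 to 0.925 m from the base axis. Payload 5.6 kg.
Tool frame: the origin (TCP) lies midway between the tips of the shut fingers; the grasp point (between the pads) lies 19 mm behind it; z points along the fingers, y is the direction in which the jaws open and shut (so a half turn about z gives the same grasp; the last joint's range is limited). The gripper opens to 85 mm and grips with 20 to 120 N. Pads are 22 mm wide; open, the fingers measure 114 mm over their backs; the gripper's body (76 mm by 85 mm) begins 54 mm behind the grasp point. The pads swing forward as they close: fully open they stand 13 mm farther back than shut.
Start: joints at [-1.159, 0.468, -0.012, 1.603, 0.006, 1.071, -0.056], TCP at [0.286, 0.584, 0.231] pointing down, gripper open.
Joint ranges: [-2.53, 2.53], [-0.31, 2.02], [-1.57, 1.55], [0.28, 2.44], [-1.29, 4.43], [0.15, 1.84], [-2.92, 2.92]. Speed limits (rad/s): [2.57, 2.57, 3.14, 3.14, 3.14, 3.14, 3.14].

## Interface

Orientations are given as [roll, pitch, yaw] about the fixed x, y, z axes, in that order (R = Rz(yaw) Ry(pitch) Rx(roll)).
In Python, from station import ctrl, grab_frame gives the robot as it stands. The module is installed in compiled form; this text tells all that it offers.
- The arm moves only by the tool jog_arm, never from a script. Its argument "commands" is a list of rows, each an object of numbers: "tx", "ty", "tz": the shift along the tool's x, y, z in mm; "ax", "ay", "az": the turn, a rotation vector about the tool's x, y, z in degrees; "claw": the gripper's target within -1 to 1 (shut at 1, half-way at 0, fully open at -1). In form: [{"tx": .., "ty": .., "tz": .., "ax": .., "ay": .., "az": .., "claw": ..}, ...]. A call has 1 to 10 rows; each row is the pose to reach, as a shift and turn from the pose measured when the call began, along the tool's axes at that moment; what a row does not reach only later rows make up. A row lasts 1/10 s, in which the tool goes at most 50 mm and 8.59 degrees, less where a joint would pass 70% of its speed; a pose out of reach is approached as far as the arm can. A call with a gripper value outside its range is refused whole. The fingers move at their own pace and stop on an object; "grip_force" is the grip in N (left out, the last holds). Time passes only in rows, so rows that repeat a pose let the fingers close. It gives the time, the measured TCP pose, the force and the opening at its end, in the units of the state.
- ctrl.state(): the state, without advancing time (a new reading comes with each control period).
- grab_frame(name): name is "scene" or "top"; returns a dict with "frame" (420x560x3 uint8, red, green, blue), "camera_matrix" (3x3 intrinsics, pixels), "k1" (the pictures are not rectified: a ray, as slopes to the right and down, at radius r is drawn at 1 + k1 r^2 times it, then the intrinsics apply), "view" (4x4, takes a point from world to camera coordinates). Camera axes: x right, y up, looking along -z (the intrinsics and any distortion apply to the point x, -y, -z); pixel columns grow to the right and rows downward; lengths in m; the calibration is good to about 2 mm. A picture is of the moment at which its call begins. There is no depth.
- ctrl.job_done(): hands the job in, once; it reports no verdict.
The state is a dict: "clock": time; "joint_positions": joint angles; "joint_vel": joint speeds; "effort": joint torques, N m; "tool_pos": TCP position; "tcp_rot": TCP orientation; "contact_force": force on the tool from outside, world axes, zero at the start; "moment": the same for the moment, N m; "finger_gap": opening from 0.0 (shut) to 1.0 (fully open).
Only numpy, scipy, OpenCV 4.12 (cv2) and the standard library are available. Lean on these libraries where they do the work, as an engineer would, in place of code of your own. Each camera call takes 0.05 s, during which the arm holds its last target. There are 200 camera calls.

## Task

The red sweet tin lies on its side with its brass lid only started: stand it upright and slide it under the green press, lid up, all the way back against the stop. Then pull the red-handled lever down to its stop so that the press (not your hand) pushes the lid fully home, and guide the lever gently back up without letting it fly; leave the closed tin in the press and leave the other things on the bench alone.

Things in the scene. Friction and masses are not known exactly. Their poses are not given: they have to be found in the camera images.
- tin: Square red tin with a paper band, 56 x 56 mm in section, 0.2 kg, lying on one side at the start. Its y axis runs from base to lid (up when the tin stands). Origin on that axis, 24 mm from the base; red body from y -24 to +10 mm. 54 mm tall in all, 48 mm when closed.
- lid_top (a point): Middle of the top of the brass lid (56 x 56 x 14 mm) on the red tin; 30 mm from the tin's origin at first, 24 mm when home. A bare 6 mm neck shows under the lid until it is home.
- tin_base (a point): Middle of the underside (base) of the red tin.
- tin_lid (a joint): How far the lid has been pushed on, m: 0 = only started, 0.006 = fully home. Stiff: it takes about 30 N.
- press: Green hand press fixed to the bench. Origin on the bench under the ram; x from the feed mouth to the back stop, y left, z up. Steel bed 12 mm thick, x -170 to +65 mm, 150 mm wide. Back stop 22 mm high above the bed, face at x 28.5 mm. Two guides 30 mm high above the bed, 60 mm apart from x -45 to +30 mm, flaring to 84 mm apart at the mouth, x -160 mm.
- head (a point): Middle of the underside of the press's green head block, a box x -30 to +30, y -65 to +65, z 92 to 158 mm in the press frame, on posts at y +-52 mm. The white ram pad under it (44 x 44 mm) has its underside at z 80 mm when up and moves down 20 mm. No room under the head for a hand from above; leaning back 35 to 50 degrees, shut fingertips can push the tin in from the mouth.
- seat (a point): Point on the bed, under the ram axis, where the middle of the tin's base stands when the tin is fully against the back stop (press frame 0, 0, 12 mm).
- feed (a point): Point on the bed in the open part of the channel, 108 mm in front of the seat, where the tin can be set down from above (press frame -108, 0, 12 mm).
- lever (a joint): Lever angle, rad: 0 = up, at rest (held there by its spring), 0.95 = down at its stop. It drives the ram; it takes about 6 to 15 N at the handle.
- lever_grip (a point): Middle of the red cylindrical handle of the lever, 22 mm diameter, 100 mm long along the press's y, to the right of the press; moves with the lever. It is 170 mm from the pivot: starts 40 degrees above the level and swings towards the feed mouth and down, to 14 degrees below the level.
- lever_hinge (a point): Point of the lever's pivot axis (parallel to the press's y) in the swing plane of lever_grip; press frame 0, -140, 150 mm.
- blue_tin: Closed blue tin, a bystander, 56 x 56 x 48 mm. Origin at the centre of its underside.
- green_tin: Closed green tin, a bystander, 56 x 56 x 48 mm. Origin at the centre of its underside.
- bowl: Steel bowl, bystander, 170 mm wide, 60 mm high. Origin at the centre of its underside.
- roll: Upright white paper roll, bystander, 110 mm diameter, 220 mm tall. Origin at the centre of its underside.
- spatula: Spatula lying at the left, bystander, 240 mm long. Origin at the centre of its underside.
- chips: White cup, bystander, 100 mm diameter, 55 mm high. Origin at the centre of its underside.
- disc0: Dark chocolate disc, bystander, 40 mm diameter, 8 mm thick. Origin at the centre of its underside.
- disc1: Dark chocolate disc, bystander, 40 mm diameter, 8 mm thick. Origin at the centre of its underside.
Things that resemble listed ones, but are neither listed nor needed, are in the scene too. Of the things that look like the tin, take the one that is farthest from the robot's base at the start.

How it is judged:
By the outcome, as a careful person would: the job done as asked, in the order asked, and still so for the second after the job is handed in, with the robot touching nothing.
It also fails if it takes over 72 s, if anything falls off the work surface, if the arm or the gripper's body presses on something with over 40 N, if the wrist force passes 120 N, or if a joint passes its speed limit or range.

## Working session

There is one attempt and no reset: what is moved stays moved. The work goes in short steps, Python scripts to look and compute and a tool call to move; the robot and the scene stay as the last step left them, time stands still between calls to the robot, and variables do not carry over. Pictures are saved under pics/ and viewed, about 8 in all and at most 12, crops included, and the job is handed in when it is done.

Besides the shell and the picture viewer there is one more tool, called after "Emit:" as a command line: name --argument value ..., lists and objects as JSON in quotes. jog_arm: Moves the arm, as the interface text tells. Its arguments: {"type":"object","properties":{"commands":{"type":"array"},"grip_force":{"type":"number"}},"required":["commands"]}

```bash
mkdir -p pics; cat > h.py <<'E'
import numpy as np, cv2
from station import ctrl, grab_frame
from scipy.spatial.transform import Rotation as Ro
def cam(n):
    g=grab_frame(n); return g
def save(g,name,crop=None,s=1):
    f=g["frame"][:,:,::-1]
    if crop: a,b,c,d=crop; f=f[b:d,a:c]
    cv2.imwrite("pics/"+name,cv2.resize(f,None,fx=s,fy=s,interpolation=cv2.INTER_CUBIC))
def ray(g,u,v):
    K=np.array(g["camera_matrix"]);k=g["k1"]
    d=np.array([(u-K[0,2])/K[0,0],(v-K[1,2])/K[1,1]]);p=d.copy()
    for _ in range(30): p=d/(1+k*(p@p))
    V=np.array(g["view"]);c=-V[:3,:3].T@V[:3,3]
    return c,V[:3,:3].T@np.array([p[0],-p[1],-1])
def atz(g,u,v,z):
    c,d=ray(g,u,v); return c+d*(z-c[2])/d[2]
def proj(g,P):
    V=np.array(g["view"]);K=np.array(g["camera_matrix"])
    q=V[:3,:3]@np.asarray(P,float)+V[:3,3]; s=np.array([q[0],-q[1]])/-q[2]
    s=s*(1+g["k1"]*(s@s)); return np.array([K[0,0]*s[0]+K[0,2],K[1,1]*s[1]+K[1,2]])
def tool(dw):  # world shift -> tool axes mm
    R=Ro.from_euler('xyz',ctrl.state()["tcp_rot"]); return R.inv().apply(np.array(dw))*1000
def st():
    s=ctrl.state(); print({k:np.round(s[k],3) for k in("clock","tool_pos","tcp_rot","contact_force","finger_gap","joint_positions")})
E
python3 - <<'E'
from h import *
st()
a=cam("scene");b=cam("top")
save(a,"a.png",s=1.4);save(b,"b.png",s=1.4)
for g in(a,b): print(g["camera_matrix"],g["k1"],ray(g,280,210))
E
```

```text
{'clock': np.float64(0.0), 'tool_pos': array([0.285, 0.583, 0.23 ]), 'tcp_rot': array([-3.14 ,  0.   ,  2.687]), 'contact_force': array([ 0.385, -0.656, -1.125]), 'finger_gap': np.float64(0.999), 'joint_positions': array([-1.159,  0.468, -0.012,  1.604,  0.006,  1.071, -0.056])}
[[422.3276837    0.         275.55302282]
 [  0.         422.3276837  207.40367236]
 [  0.           0.           1.        ]] 0.018387384128220847 (array([ 1.01444775, -0.76068558,  0.88332164]), array([-0.41714886,  0.68780022, -0.59419387]))
[[518.30604919   0.         282.94088721]
 [  0.         518.30604919 215.40002002]
 [  0.           0.           1.        ]] -0.0714301015475304 (array([0.38138627, 0.03269582, 1.55338926]), array([ 0.10000729,  0.02239311, -0.99480543]))
```

View pics/a.png

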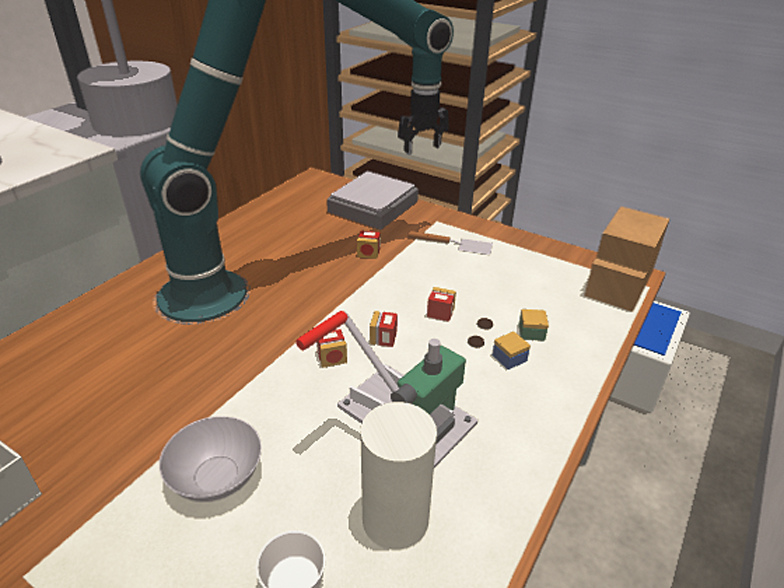

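View pics/b.png

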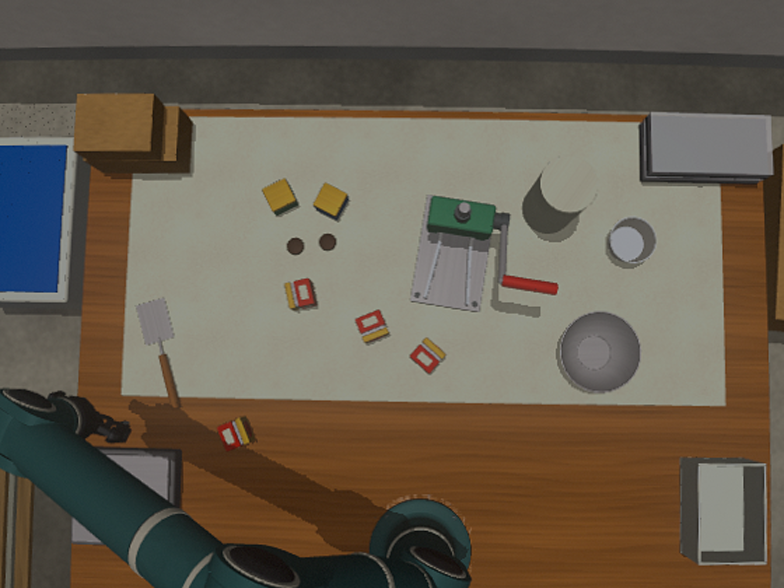

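The image shows four red-tin look-alikes in the top view, in view pixels: (300,293), (371,326), (427,355) and (235,433). The base is near (420,545), so the farthest is (300,293), at about 280 px against 224, 190 and 216. Its lid points left. The press is at (460,250), with its mouth facing the robot, and the lever handle is at (530,286). I'll confirm this in an enlarged crop.

```bash
python3 - <<'E'
from h import *
b=cam("top"); save(b,"c.png",(180,125,420,285),3.33)
np.set_printoptions(precision=3,suppress=True)
for n,(u,v) in dict(t=(302,293),t2=(371,326),t3=(427,355),t4=(235,433)).items():
    p=atz(b,u/1.4,v/1.4,.056); print(n,p,np.hypot(p[0],p[1]))
E
```

```text
t [0.531 0.254 0.056] 0.5887528354490561
t2 [0.465 0.109 0.056] 0.47734207529447886
t3 [ 0.407 -0.008  0.056] 0.40689960987711415
t4 [0.24  0.385 0.056] 0.45333260269769227
```

View pics/c.png

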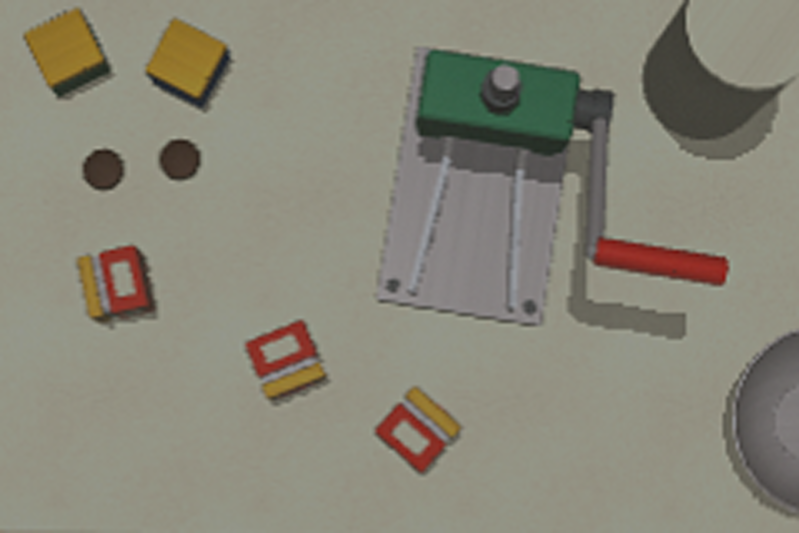

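```bash
cat >> h.py <<'E'
def cr(u,v,x0=180,y0=125,s=3.33): return (u+.5)/s-.5+x0,(v+.5)/s-.5+y0
E
python3 - <<'E'
from h import *
from scipy.optimize import least_squares
np.set_printoptions(precision=4,suppress=True)
b=cam("top")
M=[((-.17,.075,.012),(378,300)),((-.17,-.075,.012),(541,323)),((.03,.065,.158),(428,50)),((.03,-.065,.158),(580,72)),
((-.13,-.09,.259),(597,250)),((-.13,-.19,.259),(727,270)),((.065,.075,.012),(416,47))]
def T(q,P):
    c,s=np.cos(q[2]),np.sin(q[2]); return np.array([q[0]+c*P[0]-s*P[1],q[1]+s*P[0]+c*P[1],P[2]])
f=lambda q:np.concatenate([proj(b,T(q,P))-cr(*uv) for P,uv in M])
r=least_squares(f,[.62,-.03,-.1]);print("press",r.x,"res\n",r.fun.reshape(-1,2))
for n,P in dict(feed=(-.108,0,.012),seat=(0,0,.012),grip=(-.1302,-.14,.2593)).items(): print(n,T(r.x,P))
e=[atz(b,*cr(*p),.056) for p in((80,257),(99,320))];print("lid edge",e,np.linalg.norm(e[0]-e[1]))
red=[atz(b,*cr(*p),.056) for p in((98,251),(133,245),(150,307),(116,315))];print("red",np.array(red))
n=e[0]-e[1];ax=np.array([-n[1],n[0],0]);ax/=np.linalg.norm(ax);print("axis",ax,np.degrees(np.arctan2(ax[1],ax[0])))
m=(e[0]+e[1])/2;o=m-ax*.030;print("origin",o)
s=cam("scene");save(s,"d.png",(250,190,350,260),8)
a=np.array(ax);p=np.array([-a[1],a[0],0])
for y in(.03,.016,.01,-.024): print(y,[((proj(s,np.r_[o[:2],z]+a*y+p*k)-[250,190]+.5)*8).round() for k,z in((.028,.056),(-.028,.056),(.028,0),(-.028,0))])
E
```

```text
press [ 0.6807 -0.0673 -0.1401] res
 [[-0.9642 -0.0472]
 [-0.1859  0.7851]
 [-1.0082 -1.0099]
 [ 0.2793 -0.4479]
 [ 0.8536  0.4266]
 [ 1.1443  0.5388]
 [-0.4319 -0.37  ]]
feed [ 0.5737 -0.0522  0.012 ]
seat [ 0.6807 -0.0673  0.012 ]
grip [ 0.5322 -0.1877  0.2593]
lid edge [array([0.5526, 0.2897, 0.056 ]), array([0.4975, 0.2713, 0.056 ])] 0.05811763549445835
red [[0.5581 0.274  0.056 ]
 [0.5639 0.2433 0.056 ]
 [0.5096 0.2269 0.056 ]
 [0.5021 0.2565 0.056 ]]
axis [-0.3161  0.9487  0.    ] 108.42577282351883
origin [0.5345 0.2521 0.056 ]
0.03 [array([470., 126.]), array([602., 146.]), array([462., 232.]), array([592., 252.])]
0.016 [array([464., 145.]), array([597., 166.]), array([456., 251.]), array([587., 272.])]
0.01 [array([461., 153.]), array([595., 174.]), array([454., 260.]), array([585., 281.])]
-0.024 [array([446., 201.]), array([582., 223.]), array([439., 308.]), array([572., 330.])]
```

View pics/d.png

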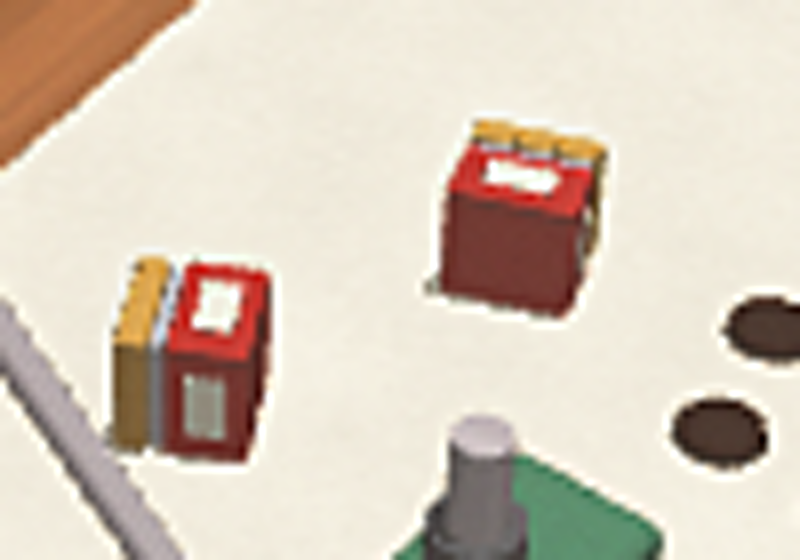

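Confirmed: the farthest tin (r 0.59 m) is at crop (525,220), with its lid facing away from the scene camera (+y) and a bare white neck showing. It sits at about (0.533, 0.252) with its axis at 108°. The press fit leaves about 1 px of residual.

Plan:
1. Grasp the tin with the tool tilted 45° toward its lid.
2. Lift it and turn 90° about the jaw axis.
3. Stand it up.

```bash
cat >> h.py <<'E'
def R_of(ydir,tilt):  # tool y heading deg (world), then tilt deg about tool y
    x=np.radians(ydir+90); X=np.array([np.cos(x),np.sin(x),0]);Z=np.array([0,0,-1.]);Y=np.cross(Z,X)
    return Ro.from_matrix(np.c_[X,Y,Z])*Ro.from_euler('y',tilt,degrees=True)
def goto(P,R,s=None):   # TCP target; prints row; returns (pos,rot) predicted
    if s is None: q=ctrl.state(); s=(np.array(q["tool_pos"]),Ro.from_euler('xyz',q["tcp_rot"]))
    print("t",np.round(s[1].inv().apply(np.array(P)-s[0])*1000,1),"a",np.round((s[1].inv()*R).as_rotvec(degrees=True),1)); return np.array(P),R
def tcp(G,R,d=.022): return np.array(G)+R.apply([0,0,d])  # TCP for pad centre at G
E
python3 - <<'E'
from h import *
a=np.array([-.316,.949,0]); G=np.array([.5335,.251,.029])+a*.001
R=R_of(18.4,-45); P=tcp(G,R)
pre=P-R.apply([0,0,.12]); print(P,pre)
s=goto(pre,R); goto(P,R,s)
E
```

```text
[0.53809435 0.23718795 0.01344365] [0.51131064 0.31770275 0.09829646]
t [-319.7 -139.6  132.7] a [ 17.8 -42.5  43.1]
t [  0.  -0. 120.] a [0. 0. 0.]
```

Emit:
jog_arm --commands '[{"tx":-320,"ty":-140,"tz":133,"ax":17.8,"ay":-42.5,"az":43.1,"claw":-1},{"tx":-320,"ty":-140,"tz":133,"ax":17.8,"ay":-42.5,"az":43.1,"claw":-1},{"tx":-320,"ty":-140,"tz":133,"ax":17.8,"ay":-42.5,"az":43.1,"claw":-1},{"tx":-320,"ty":-140,"tz":133,"ax":17.8,"ay":-42.5,"az":43.1,"claw":-1},{"tx":-320,"ty":-140,"tz":133,"ax":17.8,"ay":-42.5,"az":43.1,"claw":-1},{"tx":-320,"ty":-140,"tz":133,"ax":17.8,"ay":-42.5,"az":43.1,"claw":-1},{"tx":-320,"ty":-140,"tz":133,"ax":17.8,"ay":-42.5,"az":43.1,"claw":-1},{"tx":-320,"ty":-140,"tz":133,"ax":17.8,"ay":-42.5,"az":43.1,"claw":-1},{"tx":-320,"ty":-140,"tz":133,"ax":17.8,"ay":-42.5,"az":43.1,"claw":-1},{"tx":-320,"ty":-140,"tz":133,"ax":17.8,"ay":-42.5,"az":43.1,"claw":-1}]' --grip_force 50

```text
clock: 1.25
tool_pos: [0.5111, 0.3175, 0.0975]
tcp_rot: [-3.14, 0.784, 1.894]
contact_force: [-0.6, 0.0, -0.2]
finger_gap: 0.999
```

```bash
python3 - <<'E'
from h import *
a=np.array([-.316,.949,0]); G=np.array([.5335,.251,.029])+a*.001
R=R_of(18.4,-45); P=tcp(G,R); st(); goto(P,R)
b=cam("top");save(b,"e.png",(170,150,290,240),6.6)
c=tcp(G,R);pr=lambda Q:((proj(b,Q)-[170,150]+.5)*6.6).round()
for k in(-.0425,.0425): print("tip",pr(R.apply([0,k,-.013])+np.array(ctrl.state()["tool_pos"])))
E
```

```text
{'clock': np.float64(1.25), 'tool_pos': array([0.511, 0.318, 0.098]), 'tcp_rot': array([-3.14 ,  0.784,  1.894]), 'contact_force': array([-0.594,  0.023, -0.161]), 'finger_gap': np.float64(0.999), 'joint_positions': array([-1.217,  0.833,  0.434,  1.64 ,  0.373,  1.176, -0.747])}
t [ -0.6   0.2 119.4] a [ 0.  -0.1  0.1]
tip [143. 529.]
tip [ 87. 340.]
```

View pics/e.png

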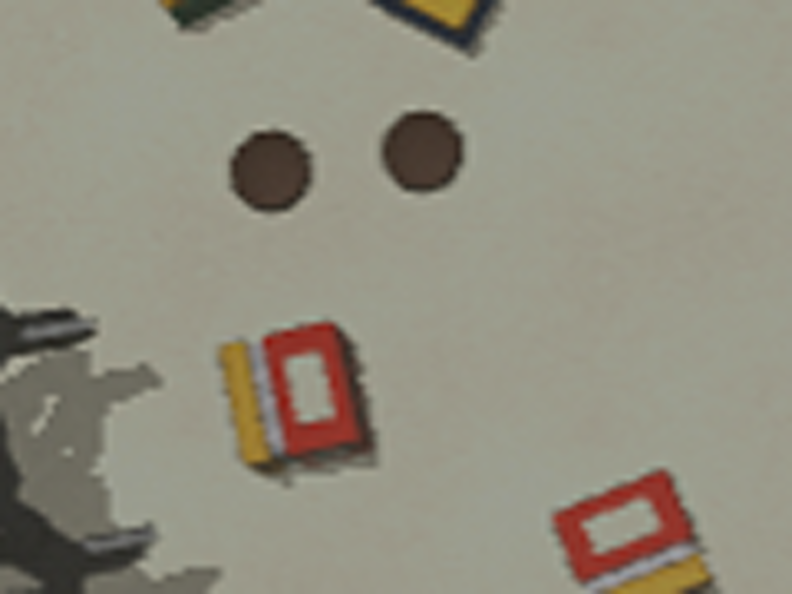

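```bash
python3 - <<'E'
from h import *
b=cam("top")
q=[atz(b,*cr(u,v,170,150,6.6),.056) for u,v in((221,343),(246,470),(336,321),(361,442),(263,334),(284,458))]
print(np.round(q,4)); A=lambda i,j:np.degrees(np.arctan2(*(q[i]-q[j])[1::-1]))
print(A(0,1),A(2,3),A(4,5)); print("mid lid edge",(q[0]+q[1])/2,"base edge",(q[2]+q[3])/2)
c=(sum(q[:4]))/4;print("centre",c)
th=np.radians(105.8);a=np.array([np.cos(th),np.sin(th),0]);G=np.r_[c[:2],.029]-a*.002
R=R_of(15.8,-45);P=tcp(G,R);goto(P-R.apply([0,0,.05]),R);goto(P,R)
E
```

```text
[[0.5534 0.2915 0.056 ]
 [0.4973 0.2787 0.056 ]
 [0.5639 0.2407 0.056 ]
 [0.5104 0.2282 0.056 ]
 [0.5577 0.273  0.056 ]
 [0.5028 0.262  0.056 ]]
12.83409608594721 13.177787458349425 11.251978742366507
mid lid edge [0.52534284 0.28513021 0.056     ] base edge [0.53717156 0.23443633 0.056     ]
centre [0.5312572  0.25978327 0.056     ]
t [ 3.1  1.4 66.9] a [ 2.  -0.2  2. ]
t [  3.   -0.4 116.9] a [ 2.  -0.2  2. ]
```

```bash
python3 - <<'E'
from h import *
th=np.radians(103.2);a=np.array([np.cos(th),np.sin(th),0]);G=np.array([.5312,.2595,.029])-a*.002
R=R_of(13.2,-45);P=tcp(G,R);goto(P-R.apply([0,0,.05]),R);goto(P,R)
E
```

```text
t [ 2.9  2.  67.1] a [ 3.8 -0.2  3.8]
t [  2.8  -1.3 117. ] a [ 3.8 -0.2  3.8]
```

Emit:
jog_arm --commands '[{"tx":3,"ty":2,"tz":35,"ax":3.8,"ay":0,"az":3.8,"claw":-1},{"tx":3,"ty":2,"tz":67,"ax":3.8,"ay":0,"az":3.8,"claw":-1},{"tx":3,"ty":-1,"tz":92,"ax":3.8,"ay":0,"az":3.8,"claw":-1},{"tx":3,"ty":-1,"tz":117,"ax":3.8,"ay":0,"az":3.8,"claw":-1},{"tx":3,"ty":-1,"tz":117,"ax":3.8,"ay":0,"az":3.8,"claw":-1},{"tx":3,"ty":-1,"tz":117,"ax":3.8,"ay":0,"az":3.8,"claw":0.1},{"tx":3,"ty":-1,"tz":117,"ax":3.8,"ay":0,"az":3.8,"claw":1},{"tx":3,"ty":-1,"tz":117,"ax":3.8,"ay":0,"az":3.8,"claw":1},{"tx":3,"ty":-1,"tz":117,"ax":3.8,"ay":0,"az":3.8,"claw":1},{"tx":3,"ty":-1,"tz":117,"ax":3.8,"ay":0,"az":3.8,"claw":1}]' --grip_force 50

```text
clock: 2.35
tool_pos: [0.5358, 0.2455, 0.0146]
tcp_rot: [3.138, 0.779, 1.801]
contact_force: [-2.0, 4.2, 5.8]
finger_gap: 0.644
```

```bash
python3 - <<'E'
from h import *
st()
p=np.array(ctrl.state()["tool_pos"])
R=Ro.from_euler('xyz',ctrl.state()["tcp_rot"])
R2=R_of(13.2,45)
G=p-R.apply([0,0,.022]); print("pad",G)
up=np.array([0,0,.07])
s=goto(tcp(G+up,R),R); goto(tcp(G+up,R2),R2)
E
```

```text
{'clock': np.float64(2.35), 'tool_pos': array([0.536, 0.246, 0.015]), 'tcp_rot': array([3.138, 0.779, 1.801]), 'contact_force': array([-2.033,  4.158,  5.837]), 'finger_gap': np.float64(0.644), 'joint_positions': array([-1.118,  0.945,  0.444,  1.686,  0.349,  1.023, -0.787])}
pad [0.53224556 0.26055676 0.03023613]
t [-49.2   0.2 -49.8] a [0. 0. 0.]
t [-27.2   0.2 -71.7] a [ 0.1 89.6  0.2]
```

Emit:
jog_arm --commands '[{"tx":-12,"ty":0,"tz":-12,"ax":0,"ay":0,"az":0,"claw":1},{"tx":-30,"ty":0,"tz":-30,"ax":0,"ay":0,"az":0,"claw":1},{"tx":-49,"ty":0,"tz":-50,"ax":0,"ay":0,"az":0,"claw":1},{"tx":-47,"ty":0,"tz":-51,"ax":0,"ay":8,"az":0,"claw":1},{"tx":-43,"ty":0,"tz":-52,"ax":0,"ay":16,"az":0,"claw":1},{"tx":-40,"ty":0,"tz":-54,"ax":0,"ay":24,"az":0,"claw":1},{"tx":-37,"ty":0,"tz":-56,"ax":0,"ay":32,"az":0,"claw":1},{"tx":-35,"ty":0,"tz":-58,"ax":0,"ay":40,"az":0,"claw":1},{"tx":-32,"ty":0,"tz":-60,"ax":0,"ay":48,"az":0,"claw":1},{"tx":-30,"ty":0,"tz":-62,"ax":0,"ay":56,"az":0,"claw":1}]'

```text
clock: 3.35
tool_pos: [0.5308, 0.2671, 0.0818]
tcp_rot: [3.136, -0.203, 1.806]
contact_force: [0.0, -0.8, -5.1]
finger_gap: 0.645
```

```bash
python3 - <<'E'
from h import *
st(); R2=R_of(13.2,45)
goto(tcp([.532,.2605,.1],R2),R2);goto(tcp([.532,.2605,.032],R2),R2)
E
```

```text
{'clock': np.float64(3.35), 'tool_pos': array([0.531, 0.267, 0.082]), 'tcp_rot': array([ 3.136, -0.203,  1.806]), 'contact_force': array([ 0.006, -0.848, -5.104]), 'finger_gap': np.float64(0.645), 'joint_positions': array([-0.39 ,  0.556, -0.036,  1.88 , -0.286,  0.683,  0.034])}
t [ 9.3 -0.3 -0.8] a [ 0.2 33.4  0.3]
t [-4.4 -0.6 65.8] a [ 0.2 33.4  0.3]
```

Emit:
jog_arm --commands '[{"tx":2,"ty":0,"tz":0,"ax":0,"ay":8,"az":0,"claw":1},{"tx":4,"ty":0,"tz":0,"ax":0,"ay":16,"az":0,"claw":1},{"tx":7,"ty":0,"tz":0,"ax":0,"ay":24,"az":0,"claw":1},{"tx":9,"ty":0,"tz":0,"ax":0,"ay":32,"az":0,"claw":1},{"tx":9,"ty":0,"tz":-1,"ax":0,"ay":33.4,"az":0,"claw":1},{"tx":9,"ty":0,"tz":-1,"ax":0,"ay":33.4,"az":0,"claw":1}]'

```text
clock: 3.95
tool_pos: [0.5291, 0.2733, 0.0836]
tcp_rot: [3.137, -0.783, 1.805]
contact_force: [-0.8, 0.1, -2.0]
finger_gap: 0.648
```

```bash
python3 - <<'E'
from h import *
st(); R2=R_of(13.2,45)
goto(tcp([.532,.2605,.032],R2),R2)
s=cam("scene");save(s,"f.png",(240,140,360,230),6.6)
G=np.array([.532,.2605,.1]);t=np.radians(13.2);p=np.array([np.cos(t),np.sin(t),0]);a=np.array([-p[1],p[0],0])
for z in(-.025,.029): print(z,[((proj(s,G+[0,0,z]+p*i*.028+a*j*.028)-[240,140]+.5)*6.6).round() for i,j in((1,1),(1,-1),(-1,-1),(-1,1))])
E
```

```text
{'clock': np.float64(3.95), 'tool_pos': array([0.529, 0.273, 0.084]), 'tcp_rot': array([ 3.137, -0.783,  1.805]), 'contact_force': array([-0.786,  0.078, -1.963]), 'finger_gap': np.float64(0.648), 'joint_positions': array([ 0.171,  0.747, -0.431,  1.871, -0.74 ,  0.779,  0.66 ])}
t [-45.7  -0.3  49.3] a [0.1 0.1 0.2]
-0.025 [array([573., 416.]), array([545., 479.]), array([434., 455.]), array([465., 394.])]
0.029 [array([582., 326.]), array([554., 388.]), array([440., 365.]), array([471., 305.])]
```

View pics/f.png

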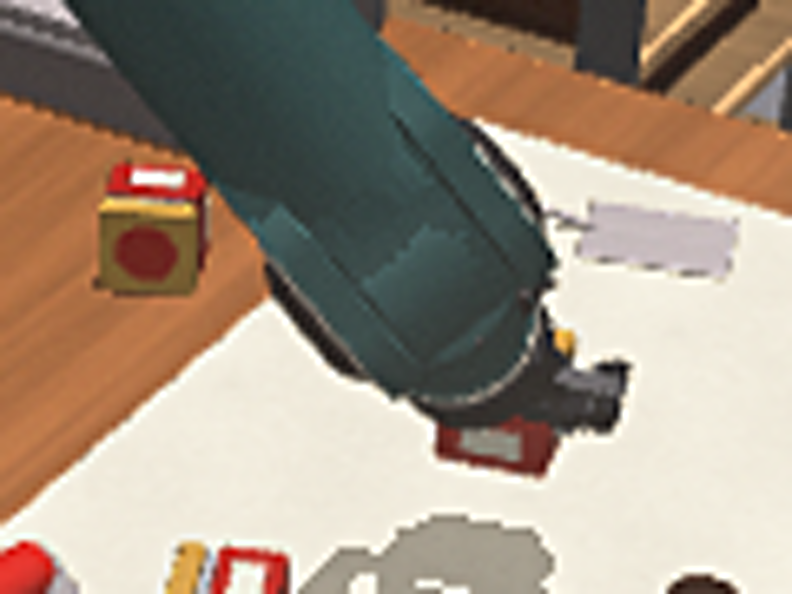

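The crop shows the tin held upright with its lid up. The base edge is at (435,452)–(545,477), within 3 px of the prediction, so it is level. I'll lower it now.

Emit:
jog_arm --commands '[{"tx":-16,"ty":0,"tz":16,"ax":0,"ay":0,"az":0,"claw":1},{"tx":-32,"ty":0,"tz":33,"ax":0,"ay":0,"az":0,"claw":1},{"tx":-42,"ty":0,"tz":45,"ax":0,"ay":0,"az":0,"claw":1},{"tx":-46,"ty":0,"tz":49,"ax":0,"ay":0,"az":0,"claw":1},{"tx":-48,"ty":0,"tz":51,"ax":0,"ay":0,"az":0,"claw":1},{"tx":-50,"ty":0,"tz":53,"ax":0,"ay":0,"az":0,"claw":1},{"tx":-50,"ty":0,"tz":53,"ax":0,"ay":0,"az":0,"claw":1}]'

```text
clock: 4.7
tool_pos: [0.5288, 0.2775, 0.0123]
tcp_rot: [3.134, -0.783, 1.811]
contact_force: [-0.6, -0.1, -3.4]
finger_gap: 0.649
```

```bash
python3 - <<'E'
from h import *
st()
s=ctrl.state();R=Ro.from_euler('xyz',s["tcp_rot"]);G=np.array(s["tool_pos"])-R.apply([0,0,.022]);print("pad",G)
R2=R_of(13.2,0);goto(tcp(np.r_[G[:2],.035],R2,.019),R2)
E
```

```text
{'clock': np.float64(4.7), 'tool_pos': array([0.529, 0.278, 0.012]), 'tcp_rot': array([ 3.134, -0.783,  1.811]), 'contact_force': array([-0.562, -0.113, -3.378]), 'finger_gap': np.float64(0.649), 'joint_positions': array([ 0.168,  0.88 , -0.436,  1.859, -0.753,  0.684,  0.751])}
pad [0.53233257 0.26238881 0.02788223]
t [ -8.4  -0.1 -13.6] a [  0.2 -44.9   0.4]
```

Emit:
jog_arm --commands '[{"tx":-1,"ty":0,"tz":1,"ax":0,"ay":0,"az":0,"claw":1},{"tx":-2,"ty":0,"tz":2,"ax":0,"ay":0,"az":0,"claw":1},{"tx":-2,"ty":0,"tz":2,"ax":0,"ay":0,"az":0,"claw":0},{"tx":-2,"ty":0,"tz":2,"ax":0,"ay":0,"az":0,"claw":-1},{"tx":-2,"ty":0,"tz":2,"ax":0,"ay":0,"az":0,"claw":-1},{"tx":-2,"ty":0,"tz":2,"ax":0,"ay":0,"az":0,"claw":-1},{"tx":-2,"ty":0,"tz":-1,"ax":0,"ay":-8,"az":0,"claw":-1},{"tx":-3,"ty":0,"tz":-4,"ax":0,"ay":-16,"az":0,"claw":-1},{"tx":-5,"ty":0,"tz":-7,"ax":0,"ay":-24,"az":0,"claw":-1},{"tx":-7,"ty":0,"tz":-10,"ax":0,"ay":-32,"az":0,"claw":-1}]'

```text
clock: 5.7
tool_pos: [0.5323, 0.2657, 0.0156]
tcp_rot: [3.134, -0.22, 1.806]
contact_force: [-1.1, -0.2, -1.4]
finger_gap: 1.003
```

```bash
python3 - <<'E'
from h import *
st(); R2=R_of(13.2,0);goto(tcp([.5323,.2624,.036],R2,.019),R2)
E
```

```text
{'clock': np.float64(5.7), 'tool_pos': array([0.532, 0.266, 0.016]), 'tcp_rot': array([ 3.134, -0.22 ,  1.806]), 'contact_force': array([-1.137, -0.163, -1.435]), 'finger_gap': np.float64(1.003), 'joint_positions': array([-0.41 ,  0.663,  0.005,  1.897, -0.411,  0.574,  0.174])}
t [-2.8 -0.8 -2. ] a [  0.4 -12.6   0.2]
```

Emit:
jog_arm --commands '[{"tx":-3,"ty":-0.8,"tz":2,"ax":0.4,"ay":-8,"az":0,"claw":-1},{"tx":-5,"ty":-0.8,"tz":7,"ax":0.4,"ay":-12.6,"az":0,"claw":-1},{"tx":-5,"ty":-0.8,"tz":7,"ax":0.4,"ay":-12.6,"az":0,"claw":-1},{"tx":-5,"ty":-0.8,"tz":7,"ax":0.4,"ay":-12.6,"az":0,"claw":0},{"tx":-5,"ty":-0.8,"tz":7,"ax":0.4,"ay":-12.6,"az":0,"claw":1},{"tx":-5,"ty":-0.8,"tz":7,"ax":0.4,"ay":-12.6,"az":0,"claw":1},{"tx":-5,"ty":-0.8,"tz":7,"ax":0.4,"ay":-12.6,"az":0,"claw":1},{"tx":-5,"ty":-0.8,"tz":7,"ax":0.4,"ay":-12.6,"az":0,"claw":1}]'

```text
clock: 6.5
tool_pos: [0.5334, 0.2601, 0.0078]
tcp_rot: [3.141, 0.0, 1.802]
contact_force: [1.3, -1.8, 1.5]
finger_gap: 0.651
```

```bash
python3 - <<'E'
from h import *
np.set_printoptions(precision=4,suppress=True)
st(); p=np.array(ctrl.state()["tool_pos"])
yd=np.degrees(-.1401);R=R_of(yd,0);feed=np.array([.5737,-.0522])
print("to feed high:");s=goto(np.r_[feed,p[2]+.07],R); goto(np.r_[feed,p[2]+.012],R,s)
E
```

```text
{'clock': np.float64(6.5), 'tool_pos': array([0.533, 0.26 , 0.008]), 'tcp_rot': array([3.141, 0.   , 1.802]), 'contact_force': array([ 1.293, -1.809,  1.483]), 'finger_gap': np.float64(0.651), 'joint_positions': array([-0.673,  0.685,  0.214,  1.878, -0.239,  0.603, -0.077])}
to feed high:
t [-313.2  -32.2  -70. ] a [ 0.1 -0.  21.3]
t [ 0.  0. 58.] a [0. 0. 0.]
```

Emit:
jog_arm --commands '[{"tx":0,"ty":0,"tz":-15,"ax":0,"ay":0,"az":0,"claw":1},{"tx":0,"ty":0,"tz":-45,"ax":0,"ay":0,"az":0,"claw":1},{"tx":-30,"ty":-3,"tz":-70,"ax":0,"ay":0,"az":4,"claw":1},{"tx":-75,"ty":-8,"tz":-70,"ax":0,"ay":0,"az":8,"claw":1},{"tx":-120,"ty":-12,"tz":-70,"ax":0,"ay":0,"az":12,"claw":1},{"tx":-165,"ty":-17,"tz":-70,"ax":0,"ay":0,"az":16,"claw":1},{"tx":-210,"ty":-22,"tz":-70,"ax":0,"ay":0,"az":20,"claw":1},{"tx":-255,"ty":-27,"tz":-70,"ax":0,"ay":0,"az":21.3,"claw":1},{"tx":-295,"ty":-30,"tz":-70,"ax":0,"ay":0,"az":21.3,"claw":1},{"tx":-316,"ty":-32,"tz":-70,"ax":0,"ay":0,"az":21.3,"claw":1}]'

```text
clock: 7.5
tool_pos: [0.5744, -0.0596, 0.0787]
tcp_rot: [3.14, 0.001, 1.425]
contact_force: [-0.1, 0.1, -2.9]
finger_gap: 0.649
```

```bash
python3 - <<'E'
from h import *
st()
R=R_of(np.degrees(-.1401),0);goto([.5737,-.0522,.0198],R)
s=cam("scene");save(s,"g.png",(210,200,360,310),5.3)
pr=lambda Q:((proj(s,Q)-[210,200]+.5)*5.3).round()
c,n=np.cos(-.1401),np.sin(-.1401);q=ctrl.state()["tool_pos"];X=np.array([c,n,0]);Y=np.array([-n,c,0])
for z in(.07,.124): print([pr(np.r_[q[:2],z]+X*i*.028+Y*j*.028) for i,j in((1,-1),(-1,-1),(-1,1),(1,1))])
O=np.array([.6807,-.0673,.012])
for P in((-.17,.075),(-.17,-.075),(.065,-.075)): print("bed",pr(O+X*P[0]+Y*P[1]))
E
```

```text
{'clock': np.float64(7.5), 'tool_pos': array([ 0.574, -0.06 ,  0.079]), 'tcp_rot': array([3.140e+00, 1.000e-03, 1.425e+00]), 'contact_force': array([-0.1  ,  0.099, -2.903]), 'finger_gap': np.float64(0.649), 'joint_positions': array([-0.233,  0.562,  0.36 ,  1.911, -0.288,  0.717,  0.149])}
t [ 7.3 -1.9 58.9] a [ 0.1  0.1 -0.3]
[array([345., 432.]), array([262., 380.]), array([334., 322.]), array([416., 372.])]
[array([346., 353.]), array([261., 301.]), array([334., 245.]), array([419., 294.])]
bed [350. 316.]
bed [165. 464.]
bed [524. 709.]
```

View pics/g.png

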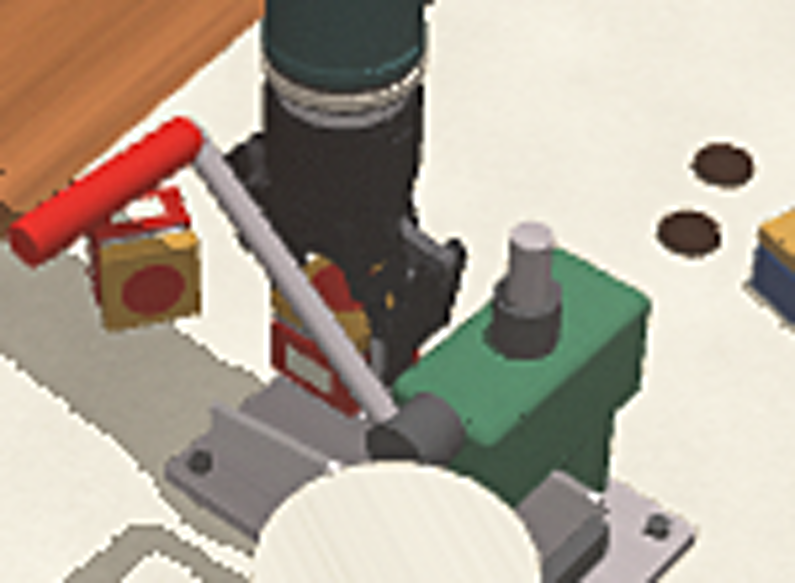

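The crop shows the tin upright over the bed mouth with its lid up. The lower edge of its right face starts at (273,372), so it sits about 8 mm to press +y of the TCP, which puts it almost on the channel axis. I'll lower it as it is.

Emit:
jog_arm --commands '[{"tx":1,"ty":-2,"tz":15,"ax":0,"ay":0,"az":-0.3,"claw":1},{"tx":1,"ty":-2,"tz":32,"ax":0,"ay":0,"az":-0.3,"claw":1},{"tx":1,"ty":-2,"tz":46,"ax":0,"ay":0,"az":-0.3,"claw":1},{"tx":1,"ty":-2,"tz":53,"ax":0,"ay":0,"az":-0.3,"claw":1},{"tx":1,"ty":-2,"tz":56,"ax":0,"ay":0,"az":-0.3,"claw":1},{"tx":1,"ty":-2,"tz":58,"ax":0,"ay":0,"az":-0.3,"claw":1},{"tx":1,"ty":-2,"tz":58,"ax":0,"ay":0,"az":-0.3,"claw":1}]'

```text
clock: 8.25
tool_pos: [0.5733, -0.0614, 0.021]
tcp_rot: [3.138, 0.003, 1.428]
contact_force: [-0.3, -0.2, -2.5]
finger_gap: 0.649
```

```bash
python3 - <<'E'
from h import *
st()
b=cam("top");save(b,"i.png",(280,130,400,220),6.6)
E
```

```text
{'clock': np.float64(8.25), 'tool_pos': array([ 0.573, -0.061,  0.021]), 'tcp_rot': array([3.138e+00, 3.000e-03, 1.428e+00]), 'contact_force': array([-0.345, -0.163, -2.491]), 'finger_gap': np.float64(0.649), 'joint_positions': array([-0.197,  0.653,  0.317,  1.926, -0.331,  0.61 ,  0.189])}
```

View pics/i.png

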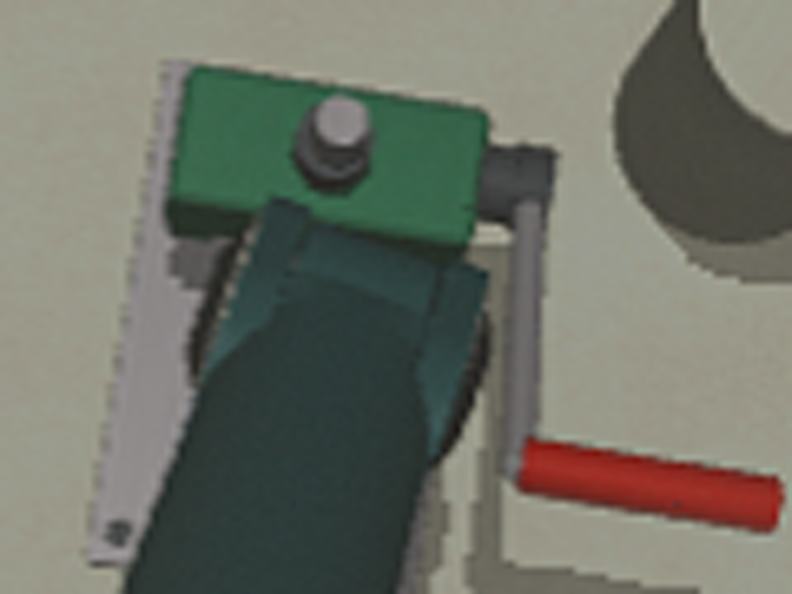

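Emit:
jog_arm --commands '[{"tx":0,"ty":0,"tz":1,"ax":0,"ay":0,"az":0,"claw":1},{"tx":0,"ty":0,"tz":1,"ax":0,"ay":0,"az":0,"claw":0},{"tx":0,"ty":0,"tz":1,"ax":0,"ay":0,"az":0,"claw":-1},{"tx":0,"ty":0,"tz":1,"ax":0,"ay":0,"az":0,"claw":-1},{"tx":0,"ty":0,"tz":1,"ax":0,"ay":0,"az":0,"claw":-1},{"tx":0,"ty":0,"tz":-20,"ax":0,"ay":0,"az":0,"claw":-1},{"tx":0,"ty":0,"tz":-60,"ax":0,"ay":0,"az":0,"claw":-1},{"tx":0,"ty":0,"tz":-105,"ax":0,"ay":0,"az":0,"claw":-1},{"tx":0,"ty":0,"tz":-150,"ax":0,"ay":0,"az":0,"claw":0},{"tx":0,"ty":0,"tz":-190,"ax":0,"ay":0,"az":0,"claw":1}]'

```text
clock: 9.3
tool_pos: [0.573, -0.0611, 0.2138]
tcp_rot: [3.136, 0.003, 1.427]
contact_force: [0.7, -0.6, 0.8]
finger_gap: 0.691
```

```bash
python3 - <<'E'
from h import *
from itertools import product
from scipy.optimize import least_squares
st()
D=[([0.285,0.583,0.23],[-3.14,0,2.687],[-1.159,0.468,-0.012,1.604,0.006,1.071,-0.056]),
([.511,.318,.098],[-3.14,.784,1.894],[-1.217,.833,.434,1.64,.373,1.176,-.747]),
([.536,.246,.015],[3.138,.779,1.801],[-1.118,.945,.444,1.686,.349,1.023,-.787]),
([.531,.267,.082],[3.136,-.203,1.806],[-.39,.556,-.036,1.88,-.286,.683,.034]),
([.529,.273,.084],[3.137,-.783,1.805],[.171,.747,-.431,1.871,-.74,.779,.66]),
([.5733,-.0614,.021],[3.138,.003,1.428],[-.197,.653,.317,1.926,-.331,.61,.189])]
s=ctrl.state();D.append((s["tool_pos"],s["tcp_rot"],s["joint_positions"]))
E=Ro.from_euler
def fk(q,L,S,o1,o7):
    R=E('z',S[0]*q[0]+o1);p=np.array([0,0,L[0]]);R=R*E('y',q[1]);p=p+R.apply([0,0,L[1]])
    R=R*E('z',S[1]*q[2]);p=p+R.apply([L[4],0,0]);R=R*E('y',q[3]);p=p+R.apply([L[5],0,L[2]]);R=R*E('z',S[2]*q[4])*E('y',q[5]);p=p+R.apply([L[6],0,0])
    R=R*E('z',S[3]*q[6]+o7);return p+R.apply([0,0,L[3]]),R
best=None
for S in product((1,-1),repeat=4):
    def f(x):
        r=[]
        for P,W,q in D:
            p,R=fk(q,x[:7],S,x[7],x[8]);r+=[*(p-P),*(.3*(R.inv()*E('xyz',W)).as_rotvec())]
        return np.array(r)
    for o7 in(0,1.57,3.14,-1.57):
        r=least_squares(f,[.3,.4,.4,.2,0,0,0,0,o7])
        if best is None or r.cost<best[0]: best=(r.cost,S,r.x,abs(r.fun).max())
print(best[0],best[1],best[3],np.round(best[2],4))
np.save("kin.npy",np.r_[best[1],best[2]])
E
```

```text
{'clock': np.float64(9.3), 'tool_pos': array([ 0.573, -0.061,  0.214]), 'tcp_rot': array([3.136e+00, 3.000e-03, 1.427e+00]), 'contact_force': array([ 0.699, -0.579,  0.833]), 'finger_gap': np.float64(0.691), 'joint_positions': array([-0.301,  0.373,  0.438,  1.833, -0.185,  0.971,  0.072])}
0.0006498216761055174 (-1, -1, -1, -1) 0.01638860219334881 [ 0.3155  0.5345  0.5149  0.3117 -0.0417  0.0174 -0.0154 -0.0447  1.5319]
```

```bash
cat >> h.py <<'E'
E=Ro.from_euler
try: _k=np.load("kin.npy")
except: pass
lo=np.array([-2.53,-.31,-1.57,.28,-1.29,.15,-2.92]);hi=np.array([2.53,2.02,1.55,2.44,4.43,1.84,2.92])
def fk(q):
    S=_k[:4];L=_k[4:11];o1,o7=_k[11:]
    R=E('z',S[0]*q[0]+o1);p=np.array([0,0,L[0]]);R=R*E('y',q[1]);p=p+R.apply([0,0,L[1]])
    R=R*E('z',S[1]*q[2]);p=p+R.apply([L[4],0,0]);R=R*E('y',q[3]);p=p+R.apply([L[5],0,L[2]]);R=R*E('z',S[2]*q[4])*E('y',q[5]);p=p+R.apply([L[6],0,0])
    R=R*E('z',S[3]*q[6]+o7);return p+R.apply([0,0,L[3]]),R
def ik(P,R,q0,w=.003):
    from scipy.optimize import least_squares
    q0=np.clip(q0,lo+.01,hi-.01)
    def f(q):
        p,r=fk(q);return np.r_[p-P,.3*(r.inv()*R).as_rotvec(),w*(q-q0)]
    r=least_squares(f,q0,bounds=(lo,hi));return r.x,np.linalg.norm(r.fun[:6])
O=np.array([.6807,-.0673,0]);YW=-.1401
def pw(x,y,z): c,s=np.cos(YW),np.sin(YW);return O+[c*x-s*y,s*x+c*y,z]
E
python3 - <<'E'
from h import *
np.set_printoptions(precision=2,suppress=True)
q=np.array(ctrl.state()["joint_positions"]);rng=np.random.default_rng(0);yd=np.degrees(YW)
for nm,R in(("y-98",lambda t:R_of(yd-90,t)),("y82",lambda t:R_of(yd+90,-t))):
  for t in(38,45):
    for nmP,P in(("start",pw(-.165,0,.026)),("end",pw(-.0355,0,.026)),("hi",pw(-.19,0,.12))):
      S=[]
      for i in range(25):
        x,e=ik(P,R(t),q if i==0 else rng.uniform(lo,hi),1e-4)
        if e<.002 and not any(abs(x-y).max()<.6 for y in S): S.append(x)
        if len(S)>2: break
      print(nm,t,nmP,*S)
E
```

```text
y-98 38 start [ 1.19  1.91 -1.57  2.4   2.43  1.59 -2.8 ] [ 0.26  0.59 -0.27  2.37  2.82  0.49  1.86] [-1.07  1.26  1.25  2.39  3.95  0.99 -0.05]
y-98 38 end [ 0.22  0.67 -0.21  2.11  2.73  0.31  1.97] [ 1.08  1.76 -1.57  2.14  2.34  1.39 -2.78] [-0.6   0.83  0.75  2.12  3.92  0.47  0.37]
y-98 38 hi [-1.21  1.12  1.54  2.44  4.29  0.99 -0.2 ] [-0.11  0.26  0.13  2.41  3.02  0.19  1.57] [-1.01  0.52  1.11  2.43  4.1   0.41  0.28]
y-98 45 start [ 0.86  0.95 -0.91  2.43  2.63  0.93  2.46] [ 0.29  0.66 -0.3   2.42  2.9   0.73  1.81] [-1.13  1.45  1.26  2.44  3.72  1.11 -0.08]
y-98 45 end [ 0.19  0.7  -0.18  2.16  2.92  0.51  1.78] [-1.06  1.85  1.54  2.19  3.78  1.3  -0.54] [-0.66  0.91  0.8   2.17  3.65  0.63  0.54]
y-98 45 hi
y82 38 start [ 0.76  0.78 -0.81  2.38  2.47  0.68 -0.69] [-0.06  0.57  0.08  2.37  3.09  0.46 -1.67] [-1.13  1.46  1.36  2.39  3.96  1.15  2.92]
y82 38 end [ 0.65  0.81 -0.71  2.12  2.31  0.52 -0.52] [ 1.04  1.41 -1.34  2.13  2.24  1.1   0.1 ] [-0.95  1.32  1.28  2.13  4.07  0.95  2.92]
y82 38 hi [ 0.81  0.39 -0.86  2.43  2.23  0.37 -0.64] [-0.21  0.27  0.23  2.41  3.12  0.19 -1.7 ] [ 1.21  1.03 -1.5   2.44  2.    1.02 -0.07]
y82 45 start [ 0.71  0.82 -0.74  2.43  2.7   0.84 -0.89] [-1.21  1.77  1.4   2.44  3.72  1.3   2.76] [ 0.06  0.63 -0.06  2.42  3.01  0.7  -1.54]
y82 45 end [ 0.69  0.88 -0.76  2.17  2.56  0.68 -0.69] [-0.37  0.75  0.45  2.16  3.4   0.52 -2.14] [ 1.03  1.36 -1.25  2.18  2.45  1.06 -0.08]
y82 45 hi
```

```bash
cat >> h.py <<'E'
def R_dir(az,tilt,ydir): # tool z leaning 'tilt' toward world heading az; tool yaw as R_of(ydir,0) tilted about horizontal axis
    k=np.radians(az+90);ax=np.array([np.cos(k),np.sin(k),0])
    return Ro.from_rotvec(-np.radians(tilt)*ax)*R_of(ydir,0)
def chain(wps,q,n=8,s0=None):
    from scipy.spatial.transform import Slerp
    p0,R0=fk(q) if s0 is None else s0
    for P,R in wps:
        sl=Slerp([0,1],Ro.concatenate([R0,R]))
        for i in range(1,n+1):
            q,e=ik(p0+(P-p0)*i/n,sl(i/n),q)
        print(np.round(P,3),"ang",round(np.degrees((R0.inv()*R).magnitude())),"q",np.round(q,2),"e",round(e,4)); p0,R0=P,R
    return q
E
python3 - <<'E'
from h import *
q=np.array(ctrl.state()["joint_positions"]);yd=np.degrees(YW)
for sgn in(1,):
  for H in(pw(-.12,.05,.22),pw(-.19,.03,.12)):
    print("---");w=[(H,R_dir(yd-90,40,yd))]
    for f in(.25,.5,.75,1): w.append((H,R_dir(yd-90+90*f,40,yd+90*f)))
    w+=[(pw(-.17,0,.03),R_of(yd+90,-42)),(pw(-.0355,0,.026),R_of(yd+90,-42))]
    print((w[4][1].inv()*w[5][1]).magnitude())
    chain(w,q)
E
```

```text
---
0.034906585039886744
[ 0.569 -0.001  0.22 ] ang 40 q [-0.81  0.58  0.6   1.74  0.36  1.18 -0.56] e 0.0
[ 0.569 -0.001  0.22 ] ang 23 q [-0.86  0.46  0.59  1.91  0.56  0.94 -0.43] e 0.0
[ 0.569 -0.001  0.22 ] ang 22 q [-0.88  0.34  0.59  2.07  0.79  0.68 -0.28] e 0.0
[ 0.569 -0.001  0.22 ] ang 23 q [-0.82  0.23  0.62  2.2   1.    0.38 -0.09] e 0.0
[ 0.569 -0.001  0.22 ] ang 22 q [ 0.12  0.14 -0.21  2.26  1.27  0.15  0.14] e 0.0003
[ 0.512 -0.044  0.03 ] ang 2 q [ 0.57  0.69 -0.59  2.42  2.71  0.69 -1.02] e 0.0
[ 0.646 -0.062  0.026] ang 0 q [ 0.48  0.75 -0.51  2.14  2.6   0.51 -0.9 ] e 0.0
---
0.034906585039886744
[ 0.497 -0.011  0.12 ] ang 40 q [-0.87  0.66  0.63  1.94  0.33  0.96 -0.66] e 0.0
[ 0.497 -0.011  0.12 ] ang 23 q [-0.96  0.57  0.66  2.1   0.57  0.71 -0.58] e 0.0
[ 0.497 -0.011  0.12 ] ang 22 q [-1.05  0.51  0.76  2.26  0.88  0.42 -0.55] e 0.0
[ 0.497 -0.011  0.12 ] ang 23 q [-0.99  0.43  0.81  2.37  1.83  0.18 -1.06] e 0.0001
[ 0.497 -0.011  0.12 ] ang 22 q [-0.3   0.28  0.23  2.42  2.88  0.25 -1.53] e 0.0
[ 0.512 -0.044  0.03 ] ang 2 q [-0.1   0.59  0.11  2.41  3.1   0.58 -1.69] e 0.0
[ 0.646 -0.062  0.026] ang 0 q [-0.06  0.67  0.1   2.14  3.14  0.4  -1.7 ] e 0.0
```

```bash
python3 - <<'E'
from h import *
q=np.array(ctrl.state()["joint_positions"]);yd=np.degrees(YW);H=pw(-.195,.03,.105)
w=[(H,R_dir(yd-90,40,yd))]+[(H,R_dir(yd-90+90*f,40,yd+90*f)) for f in(.25,.5,.75,1)]
chain(w,q)
s=goto(*w[0])
for x in w[1:]: goto(*x,s)
E
```

```text
[ 0.492 -0.01   0.105] ang 40 q [-0.88  0.68  0.63  1.95  0.32  0.93 -0.67] e 0.0
[ 0.492 -0.01   0.105] ang 23 q [-0.97  0.61  0.66  2.11  0.55  0.68 -0.59] e 0.0
[ 0.492 -0.01   0.105] ang 22 q [-1.08  0.56  0.79  2.27  0.87  0.37 -0.57] e 0.0
[ 0.492 -0.01   0.105] ang 23 q [-0.93  0.45  0.72  2.38  1.98  0.22 -1.22] e 0.0001
[ 0.492 -0.01   0.105] ang 22 q [-0.3   0.32  0.23  2.44  2.93  0.3  -1.6 ] e 0.0
t [ 38.9 -88.2 108.2] a [  0.2 -39.9  -0.3]
t [0. 0. 0.] a [-14.5  -0.  -17.2]
t [0. 0. 0.] a [-28.9  -0.  -34.5]
t [0. 0. 0.] a [-43.4  -0.  -51.7]
t [0. 0. 0.] a [-57.9   0.  -68.9]
```

Emit:
jog_arm --commands '[{"tx":20,"ty":-45,"tz":10,"ax":0,"ay":-8,"az":0,"claw":1},{"tx":35,"ty":-85,"tz":30,"ax":0,"ay":-16,"az":0,"claw":1},{"tx":39,"ty":-88,"tz":60,"ax":0,"ay":-24,"az":0,"claw":1},{"tx":39,"ty":-88,"tz":90,"ax":0,"ay":-32,"az":0,"claw":1},{"tx":39,"ty":-88,"tz":108,"ax":0,"ay":-40,"az":0,"claw":1},{"tx":39,"ty":-88,"tz":108,"ax":0,"ay":-40,"az":0,"claw":1}]'

```text
clock: 9.9
tool_pos: [0.4897, -0.007, 0.0992]
tcp_rot: [-3.136, 0.71, 1.44]
contact_force: [-1.3, 0.9, 0.4]
finger_gap: -0.005
```

Emit:
jog_arm --commands '[{"ax":-5,"az":-6,"claw":1},{"ax":-10,"az":-12,"claw":1},{"ax":-14.5,"az":-17.2,"claw":1},{"ax":-19.5,"az":-23.2,"claw":1},{"ax":-24.5,"az":-29.2,"claw":1},{"ax":-28.9,"az":-34.5,"claw":1},{"ax":-32,"az":-38,"claw":1},{"ax":-35,"az":-42,"claw":1},{"ax":-38,"az":-45,"claw":1},{"ax":-40,"az":-48,"claw":1}]'

```text
invalid input
```

```bash
python3 - <<'E'
from h import *
st();q=np.array(ctrl.state()["joint_positions"]);yd=np.degrees(YW);H=pw(-.195,.03,.105)
w=[(H,R_dir(yd-90+90*f,40,yd+90*f)) for f in(.75,1)];chain(w,q)
for x in w: goto(*x)
E
```

```text
{'clock': np.float64(9.9), 'tool_pos': array([ 0.49 , -0.007,  0.099]), 'tcp_rot': array([-3.136,  0.71 ,  1.44 ]), 'contact_force': array([-1.251,  0.904,  0.363]), 'finger_gap': np.float64(-0.005), 'joint_positions': array([-0.852,  0.671,  0.559,  1.992,  0.352,  0.942, -0.732])}
[ 0.492 -0.01   0.105] ang 68 q [-0.88  0.43  0.67  2.38  1.94  0.24 -1.18] e 0.0002
[ 0.492 -0.01   0.105] ang 22 q [-0.28  0.32  0.2   2.44  2.91  0.3  -1.57] e 0.0
t [-6.1  2.5 -2.4] a [-43.7   0.5 -51. ]
t [-6.1  2.5 -2.4] a [-58.2   0.3 -68.2]
```

All keys are needed in each row.

Emit:
jog_arm --commands '[{"tx":-3,"ty":1,"tz":-1,"ax":-5,"ay":0,"az":-6,"claw":1},{"tx":-6,"ty":2,"tz":-2,"ax":-10,"ay":0,"az":-12,"claw":1},{"tx":-6,"ty":2,"tz":-2,"ax":-14.5,"ay":0,"az":-17.2,"claw":1},{"tx":-6,"ty":2,"tz":-2,"ax":-19.5,"ay":0,"az":-23,"claw":1},{"tx":-6,"ty":2,"tz":-2,"ax":-24.5,"ay":0,"az":-29,"claw":1},{"tx":-6,"ty":2,"tz":-2,"ax":-29,"ay":0,"az":-34,"claw":1},{"tx":-6,"ty":2,"tz":-2,"ax":-32,"ay":0,"az":-38,"claw":1},{"tx":-6,"ty":2,"tz":-2,"ax":-36,"ay":0,"az":-42,"claw":1},{"tx":-6,"ty":2,"tz":-2,"ax":-40,"ay":0,"az":-47,"claw":1},{"tx":-6,"ty":2,"tz":-2,"ax":-43.7,"ay":0,"az":-51,"claw":1}]'

```text
clock: 10.9
tool_pos: [0.477, -0.0196, 0.081]
tcp_rot: [-3.061, 0.656, 2.495]
contact_force: [0.6, -1.0, -1.5]
finger_gap: -0.0
```

```bash
python3 - <<'E'
from h import *
st();q=np.array(ctrl.state()["joint_positions"]);yd=np.degrees(YW);H=pw(-.195,.03,.105)
w=[(H,R_dir(yd-90+90*f,40,yd+90*f)) for f in(.75,1)];chain(w,q)
for x in w: goto(*x)
E
```

```text
{'clock': np.float64(10.9), 'tool_pos': array([ 0.477, -0.02 ,  0.081]), 'tcp_rot': array([-3.061,  0.656,  2.495]), 'contact_force': array([ 0.588, -1.018, -1.503]), 'finger_gap': np.float64(-0.0), 'joint_positions': array([-0.818,  0.464,  0.461,  2.434,  1.507,  0.41 , -0.976])}
[ 0.492 -0.01   0.105] ang 12 q [-0.72  0.39  0.48  2.38  1.89  0.32 -1.09] e 0.0
[ 0.492 -0.01   0.105] ang 22 q [-0.2   0.32  0.12  2.44  2.85  0.31 -1.49] e 0.0
t [-19.6  15.  -16.5] a [-8.7 -2.6 -5. ]
t [-19.6  15.  -16.5] a [-22.8  -3.3 -22.6]
```

Emit:
jog_arm --commands '[{"tx":-15,"ty":12,"tz":-13,"ax":-5,"ay":-1,"az":-3,"claw":1},{"tx":-20,"ty":15,"tz":-16,"ax":-8.7,"ay":-2.6,"az":-5,"claw":1},{"tx":-20,"ty":15,"tz":-16,"ax":-12,"ay":-3,"az":-9,"claw":1},{"tx":-20,"ty":15,"tz":-16,"ax":-15,"ay":-3,"az":-13,"claw":1},{"tx":-20,"ty":15,"tz":-16,"ax":-18,"ay":-3,"az":-17,"claw":1},{"tx":-20,"ty":15,"tz":-16,"ax":-21,"ay":-3,"az":-20,"claw":1},{"tx":-20,"ty":15,"tz":-16,"ax":-22.8,"ay":-3.3,"az":-22.6,"claw":1},{"tx":-20,"ty":15,"tz":-16,"ax":-22.8,"ay":-3.3,"az":-22.6,"claw":1},{"tx":-20,"ty":15,"tz":-16,"ax":-22.8,"ay":-3.3,"az":-22.6,"claw":1},{"tx":-20,"ty":15,"tz":-16,"ax":-22.8,"ay":-3.3,"az":-22.6,"claw":1}]'

```text
clock: 11.9
tool_pos: [0.4998, -0.0004, 0.0897]
tcp_rot: [-3.092, 0.638, 3.021]
contact_force: [-0.8, 3.2, -2.6]
finger_gap: 0.001
```

```bash
python3 - <<'E'
from h import *
st();yd=np.degrees(YW)
R=R_of(yd+90,-42);s=goto(pw(-.172,0,.028),R);goto(pw(-.0355,0,.028),R,s)
b=cam("top");s=cam("scene")
f=np.hstack([cv2.resize(b["frame"][125:230,285:390],(399,399),interpolation=2),cv2.resize(s["frame"][190:295,220:325],(399,399),interpolation=2)])
cv2.imwrite("pics/k.png",f[:,:,::-1])
for n,g,o in(("top",b,(285,125)),("scene",s,(220,190))):
  print(n,[((proj(g,pw(-.108+i*.028,j*.028,.066))-o+.5)*3.8).round() for i,j in((1,1),(1,-1),(-1,-1),(-1,1))])
E
```

```text
{'clock': np.float64(11.9), 'tool_pos': array([ 0.5 , -0.  ,  0.09]), 'tcp_rot': array([-3.092,  0.638,  3.021]), 'contact_force': array([-0.826,  3.203, -2.641]), 'finger_gap': np.float64(0.001), 'joint_positions': array([ 0.913,  1.071, -1.427,  2.437,  2.01 ,  1.24 , -0.269])}
t [ 24.2 -38.3  60.8] a [-2.1 -5.4  1. ]
t [-101.4    0.    91.3] a [0. 0. 0.]
top [array([109., 230.]), array([181., 241.]), array([170., 313.]), array([ 98., 302.])]
scene [array([267., 300.]), array([216., 342.]), array([157., 305.]), array([208., 264.])]
```

View pics/k.png

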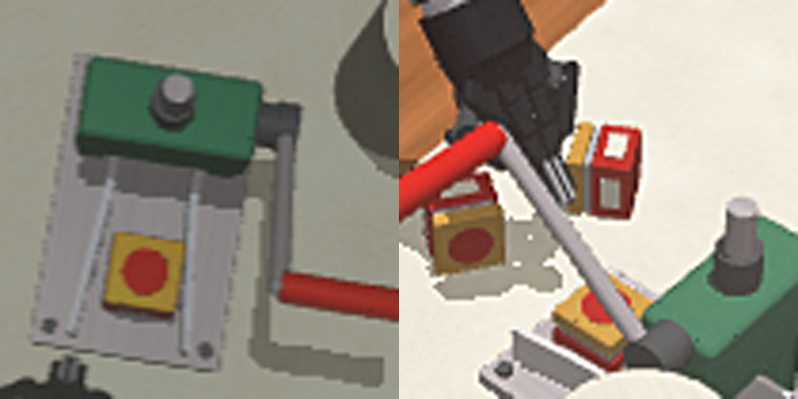

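```bash
python3 - <<'E'
from h import *
yd=np.degrees(YW);R=R_of(yd+90,-42);q=np.array(ctrl.state()["joint_positions"])
w=[pw(-.175,-.002,.085),pw(-.172,-.002,.028),pw(-.10,-.002,.028),pw(-.0355,0,.028)]
chain([(x,R) for x in w],q)
for x in w: goto(x,R)
E
```

```text
[ 0.507 -0.045  0.085] ang 7 q [ 0.89  0.66 -0.97  2.44  2.42  0.66 -0.67] e 0.0
[ 0.51  -0.045  0.028] ang 0 q [ 0.83  0.86 -0.88  2.42  2.57  0.82 -0.7 ] e 0.0
[ 0.581 -0.055  0.028] ang 0 q [ 0.79  0.87 -0.85  2.28  2.5   0.73 -0.63] e 0.0
[ 0.646 -0.062  0.028] ang 0 q [ 0.73  0.89 -0.82  2.15  2.43  0.65 -0.55] e 0.0
t [-16.  -43.9   8.4] a [-1.6 -6.5 -0.1]
t [ 14.6 -42.7  56.5] a [-1.6 -6.5 -0.1]
t [-44.  -41.4  98.3] a [-1.6 -6.5 -0.1]
t [-96.6 -38.2 135.6] a [-1.6 -6.5 -0.1]
```

Emit:
jog_arm --commands '[{"tx":-8,"ty":-22,"tz":4,"ax":-1,"ay":-3,"az":0,"claw":1},{"tx":-16,"ty":-44,"tz":8,"ax":-1.6,"ay":-6.5,"az":0,"claw":1},{"tx":-16,"ty":-44,"tz":8,"ax":-1.6,"ay":-6.5,"az":0,"claw":1},{"tx":-6,"ty":-43,"tz":24,"ax":-1.6,"ay":-6.5,"az":0,"claw":1},{"tx":4,"ty":-43,"tz":40,"ax":-1.6,"ay":-6.5,"az":0,"claw":1},{"tx":14,"ty":-43,"tz":56,"ax":-1.6,"ay":-6.5,"az":0,"claw":1},{"tx":14,"ty":-43,"tz":56,"ax":-1.6,"ay":-6.5,"az":0,"claw":1},{"tx":14,"ty":-43,"tz":56,"ax":-1.6,"ay":-6.5,"az":0,"claw":1}]'

```text
clock: 12.8
tool_pos: [0.5232, -0.0464, 0.0283]
tcp_rot: [-3.136, 0.727, 3.007]
contact_force: [0.4, -0.4, 0.7]
finger_gap: 0.002
```

```bash
python3 - <<'E'
from h import *
st();yd=np.degrees(YW);R=R_of(yd+90,-42)
for x in (pw(-.172,-.002,.028),pw(-.10,-.001,.028),pw(-.0355,0,.028)): goto(x,R)
E
```

```text
{'clock': np.float64(12.8), 'tool_pos': array([ 0.523, -0.046,  0.028]), 'tcp_rot': array([-3.136,  0.727,  3.007]), 'contact_force': array([ 0.359, -0.361,  0.718]), 'finger_gap': np.float64(0.002), 'joint_positions': array([ 1.114,  1.815, -1.567,  2.437,  2.456,  1.629,  0.217])}
t [10.  -0.7 -8.5] a [-0.1 -0.3  0.2]
t [-43.8   0.2  39.3] a [-0.1 -0.3  0.2]
t [-92.    1.1  82.2] a [-0.1 -0.3  0.2]
```

Emit:
jog_arm --commands '[{"tx":-6,"ty":0,"tz":5,"ax":0,"ay":0,"az":0,"claw":1},{"tx":-12,"ty":0,"tz":11,"ax":0,"ay":0,"az":0,"claw":1},{"tx":-18,"ty":0,"tz":16,"ax":0,"ay":0,"az":0,"claw":1},{"tx":-25,"ty":0,"tz":22,"ax":0,"ay":0,"az":0,"claw":1},{"tx":-32,"ty":0,"tz":28,"ax":0,"ay":0,"az":0,"claw":1},{"tx":-38,"ty":0,"tz":34,"ax":0,"ay":0,"az":0,"claw":1},{"tx":-44,"ty":0,"tz":39,"ax":0,"ay":0,"az":0,"claw":1}]'

```text
clock: 13.5
tool_pos: [0.582, -0.0542, 0.0287]
tcp_rot: [-3.137, 0.728, 3.007]
contact_force: [-4.0, 1.2, 2.9]
finger_gap: 0.001
```

```bash
python3 - <<'E'
from h import *
st();yd=np.degrees(YW);R=R_of(yd+90,-42)
for x in (pw(-.05,0,.028),pw(-.0355,0,.028)): goto(x,R)
E
```

```text
{'clock': np.float64(13.5), 'tool_pos': array([ 0.582, -0.054,  0.029]), 'tcp_rot': array([-3.137,  0.728,  3.007]), 'contact_force': array([-3.972,  1.197,  2.928]), 'finger_gap': np.float64(0.001), 'joint_positions': array([ 1.084,  1.763, -1.568,  2.31 ,  2.424,  1.527,  0.248])}
t [-36.5   0.7  33.5] a [-0.1 -0.3  0.2]
t [-47.3   0.7  43.2] a [-0.1 -0.3  0.2]
```

Emit:
jog_arm --commands '[{"tx":-8,"ty":0,"tz":7,"ax":0,"ay":0,"az":0,"claw":1},{"tx":-16,"ty":0,"tz":15,"ax":0,"ay":0,"az":0,"claw":1},{"tx":-24,"ty":0,"tz":22,"ax":0,"ay":0,"az":0,"claw":1},{"tx":-31,"ty":0.7,"tz":28,"ax":0,"ay":0,"az":0,"claw":1},{"tx":-36,"ty":0.7,"tz":33,"ax":0,"ay":0,"az":0,"claw":1},{"tx":-40,"ty":0.7,"tz":37,"ax":0,"ay":0,"az":0,"claw":1},{"tx":-43,"ty":0.7,"tz":39,"ax":0,"ay":0,"az":0,"claw":1}]'

```text
clock: 14.2
tool_pos: [0.6399, -0.0616, 0.0278]
tcp_rot: [-3.137, 0.727, 3.007]
contact_force: [-2.3, -0.1, -0.3]
finger_gap: 0.002
```

```bash
python3 - <<'E'
from h import *
st();yd=np.degrees(YW);R=R_of(yd+90,-42);goto(pw(-.0355,0,.028),R)
E
```

```text
{'clock': np.float64(14.2), 'tool_pos': array([ 0.64 , -0.062,  0.028]), 'tcp_rot': array([-3.137,  0.727,  3.007]), 'contact_force': array([-2.282, -0.092, -0.27 ]), 'finger_gap': np.float64(0.002), 'joint_positions': array([ 1.043,  1.727, -1.567,  2.18 ,  2.397,  1.441,  0.286])}
t [-4.3  0.   3.6] a [-0.1 -0.3  0.2]
```

Emit:
jog_arm --commands '[{"tx":-2,"ty":0,"tz":1.8,"ax":0,"ay":0,"az":0,"claw":1},{"tx":-3.5,"ty":0,"tz":3,"ax":0,"ay":0,"az":0,"claw":1},{"tx":-5,"ty":0,"tz":4.3,"ax":0,"ay":0,"az":0,"claw":1},{"tx":-5,"ty":0,"tz":4.3,"ax":0,"ay":0,"az":0,"claw":1}]'

```text
clock: 14.6
tool_pos: [0.6467, -0.0626, 0.0278]
tcp_rot: [-3.137, 0.727, 3.007]
contact_force: [-1.2, -0.1, 0.6]
finger_gap: 0.0
```

Emit:
jog_arm --commands '[{"tx":-1,"ty":0,"tz":1,"ax":0,"ay":0,"az":0,"claw":1},{"tx":-2,"ty":0,"tz":2,"ax":0,"ay":0,"az":0,"claw":1},{"tx":-3,"ty":0,"tz":2.7,"ax":0,"ay":0,"az":0,"claw":1},{"tx":-3,"ty":0,"tz":2.7,"ax":0,"ay":0,"az":0,"claw":1}]'

```text
clock: 15.0
tool_pos: [0.6486, -0.0627, 0.0277]
tcp_rot: [-3.135, 0.724, 3.009]
contact_force: [-16.5, -1.7, 8.3]
finger_gap: -0.001
```

Emit:
jog_arm --commands '[{"tx":5,"ty":0,"tz":-5,"ax":0,"ay":0,"az":0,"claw":1},{"tx":15,"ty":0,"tz":-14,"ax":0,"ay":0,"az":0,"claw":1},{"tx":30,"ty":0,"tz":-27,"ax":0,"ay":0,"az":0,"claw":1},{"tx":45,"ty":0,"tz":-40,"ax":0,"ay":0,"az":0,"claw":1},{"tx":60,"ty":0,"tz":-54,"ax":0,"ay":0,"az":0,"claw":1},{"tx":75,"ty":0,"tz":-67,"ax":0,"ay":0,"az":0,"claw":1},{"tx":84,"ty":0,"tz":-76,"ax":0,"ay":0,"az":0,"claw":1}]'

```text
clock: 15.7
tool_pos: [0.5354, -0.0471, 0.0288]
tcp_rot: [-3.135, 0.724, 3.009]
contact_force: [0.4, -0.1, -0.1]
finger_gap: 0.0
```

```bash
python3 - <<'E'
from h import *
st();q=np.array(ctrl.state()["joint_positions"]);yd=np.degrees(YW)
H=pw(-.17,.03,.11)
g=lambda th,r=.17:pw(-r*np.cos(th),-.14,.15+r*np.sin(th))
t0,t1=np.radians(40),np.radians(-14.5)
print("A: unflip to tool-down")
w=[(H,R_dir(yd+90*f-90,40,yd+90*f)) for f in(1,.75,.5,.25,0)]
w+=[(pw(-.15,0,.30),R_of(yd,0)),(g(t0)+[0,0,.08],R_of(yd,0)),(g(t0)-[0,0,.019],R_of(yd,0)),(g(t1)-[0,0,.019],R_of(yd,0))]
qq=chain(w,q)
print("B: ydir +90 from current y82 -> lean")
for yy,ax in((yd,1),(yd+180,-1)):
  def R(t): return R_dir(yd,t,yy)
  tc=lambda P,R:P+R.apply([0,0,.017])
  w=[(H,R(38)),(tc(g(t0,.25),R(35)),R(35)),(tc(g(t0),R(35)),R(35)),(tc(g(.2),R(25)),R(25)),(tc(g(t1),R(15)),R(15))]
  chain(w,q)
E
```

```text
{'clock': np.float64(15.7), 'tool_pos': array([ 0.535, -0.047,  0.029]), 'tcp_rot': array([-3.135,  0.724,  3.009]), 'contact_force': array([ 0.358, -0.067, -0.117]), 'finger_gap': np.float64(0.0), 'joint_positions': array([ 1.104,  1.736, -1.536,  2.41 ,  2.424,  1.562,  0.167])}
A: unflip to tool-down
[ 0.517 -0.014  0.11 ] ang 2 q [ 1.09  1.33 -1.57  2.42  2.12  1.32 -0.03] e 0.0
[ 0.517 -0.014  0.11 ] ang 22 q [ 0.85  1.28 -1.54  2.35  2.02  1.64 -0.48] e 0.0
[ 0.517 -0.014  0.11 ] ang 23 q [ 0.67  1.25 -1.5   2.22  1.83  1.84 -0.85] e 0.0
[ 0.517 -0.014  0.11 ] ang 22 q [ 0.55  1.14 -1.37  2.05  1.57  1.84 -1.16] e 0.0
[ 0.517 -0.014  0.11 ] ang 23 q [ 0.48  1.1  -1.26  1.89  1.33  1.84 -1.39] e 0.0
[ 0.532 -0.046  0.3  ] ang 40 q [ 1.11  0.72 -1.57  1.82  0.73  1.39 -0.75] e 0.0
[ 0.532 -0.188  0.339] ang 0 q [ 1.32  0.72 -1.57  1.71  0.72  1.47 -0.48] e 0.0
[ 0.532 -0.188  0.24 ] ang 0 q [ 1.27  0.8  -1.45  1.81  0.83  1.32 -0.53] e 0.0
[ 0.498 -0.183  0.088] ang 0 q [ 1.22  0.93 -1.26  1.98  1.03  1.09 -0.66] e 0.0
B: ydir +90 from current y82 -> lean
[ 0.517 -0.014  0.11 ] ang 91 q [ 1.09  1.29 -1.57  2.4   2.06  1.29 -1.59] e 0.0
[ 0.481 -0.181  0.297] ang 3 q [ 1.49 -0.18 -0.99  2.24 -0.76  0.53  0.91] e 0.0
[ 0.542 -0.189  0.245] ang 0 q [ 1.2   0.17 -0.89  2.2  -0.07  0.24  0.28] e 0.0
[ 0.503 -0.184  0.168] ang 10 q [ 0.96  0.26 -0.65  2.22  0.16  0.29  0.08] e 0.0
[ 0.503 -0.184  0.091] ang 10 q [ 0.73  0.43 -0.45  2.15  0.34  0.36 -0.09] e 0.0
[ 0.517 -0.014  0.11 ] ang 89 q [ 1.09  1.23 -1.55  2.4   2.05  1.24  1.53] e 0.0
[ 0.481 -0.181  0.297] ang 3 q [ 1.82  0.28 -1.57  2.22  0.48  0.37  2.92] e 0.0435
[ 0.542 -0.189  0.245] ang 0 q [ 1.52  0.32 -1.28  2.19  0.59  0.29  2.84] e 0.0
[ 0.503 -0.184  0.168] ang 10 q [ 1.31  0.39 -1.07  2.21  0.69  0.37  2.75] e 0.0
[ 0.503 -0.184  0.091] ang 10 q [ 1.07  0.55 -0.85  2.14  0.82  0.48  2.64] e 0.0
```

```bash
python3 - <<'E'
from h import *
yd=np.degrees(YW);H=pw(-.17,.03,.13)
w=[(H,R_dir(yd+90*f-90,40,yd+90*f)) for f in(1,.75,.5,.25,0)]+[(pw(-.16,0,.32),R_of(yd,0))]
for x in w: goto(*x)
E
```

```text
t [-49.8  29.9 -91.3] a [-0.1  1.5  0.3]
t [-49.8  29.9 -91.3] a [14.6  1.5 17.4]
t [-49.8  29.9 -91.3] a [29.3  1.5 34.4]
t [-49.8  29.9 -91.3] a [44.   1.5 51.4]
t [-49.8  29.9 -91.3] a [58.7  1.4 68.5]
t [-183.    -1.  -226.9] a [32.3 32.6 86. ]
```

Emit:
jog_arm --commands '[{"tx":-10,"ty":6,"tz":-25,"ax":0,"ay":1,"az":0,"claw":1},{"tx":-25,"ty":15,"tz":-55,"ax":0,"ay":1.5,"az":0,"claw":1},{"tx":-40,"ty":25,"tz":-80,"ax":0,"ay":1.5,"az":0,"claw":1},{"tx":-50,"ty":30,"tz":-91,"ax":3,"ay":1.5,"az":4,"claw":1},{"tx":-50,"ty":30,"tz":-91,"ax":8,"ay":1.5,"az":10,"claw":1},{"tx":-50,"ty":30,"tz":-91,"ax":13,"ay":1.5,"az":16,"claw":1},{"tx":-50,"ty":30,"tz":-91,"ax":18,"ay":1.5,"az":22,"claw":1},{"tx":-50,"ty":30,"tz":-91,"ax":23,"ay":1.5,"az":28,"claw":1},{"tx":-50,"ty":30,"tz":-91,"ax":29.3,"ay":1.5,"az":34.4,"claw":1},{"tx":-50,"ty":30,"tz":-91,"ax":29.3,"ay":1.5,"az":34.4,"claw":1}]'

```text
clock: 16.7
tool_pos: [0.5187, -0.0117, 0.1304]
tcp_rot: [3.138, 0.698, 2.214]
contact_force: [1.5, 0.4, -0.1]
finger_gap: 0.001
```

```bash
python3 - <<'E'
from h import *
st();q=np.array(ctrl.state()["joint_positions"])
yd=np.degrees(YW);H=pw(-.17,.03,.13)
w=[(H,R_dir(yd+90*f-90,40,yd+90*f)) for f in(.5,.25,0)]+[(pw(-.16,0,.32),R_of(yd,0))]
for x in w: goto(*x)
goto(*w[-1]);chain(w,q);print();chain(w[-1:],q)
E
```

```text
{'clock': np.float64(16.7), 'tool_pos': array([ 0.519, -0.012,  0.13 ]), 'tcp_rot': array([3.138, 0.698, 2.214]), 'contact_force': array([ 1.481,  0.382, -0.08 ]), 'finger_gap': np.float64(0.001), 'joint_positions': array([ 0.614,  1.117, -1.459,  2.2  ,  1.696,  1.769, -0.894])}
t [-0.1 -3.   0.6] a [ 0.1  0.  -0.1]
t [-0.1 -3.   0.6] a [14.6 -0.  17.1]
t [-0.1 -3.   0.6] a [29.  -0.  34.4]
t [-143.9  -16.7 -126.8] a [15.8 37.8 43.1]
t [-143.9  -16.7 -126.8] a [15.8 37.8 43.1]
[ 0.517 -0.014  0.13 ] ang 2 q [ 0.68  1.12 -1.47  2.21  1.74  1.73 -0.85] e 0.0
[ 0.517 -0.014  0.13 ] ang 22 q [ 0.56  1.1  -1.39  2.05  1.53  1.84 -1.14] e 0.0
[ 0.517 -0.014  0.13 ] ang 23 q [ 0.49  1.05 -1.27  1.88  1.3   1.84 -1.37] e 0.0
[ 0.522 -0.045  0.32 ] ang 40 q [ 1.15  0.64 -1.57  1.81  0.65  1.38 -0.7 ] e 0.0

[ 0.522 -0.045  0.32 ] ang 59 q [ 1.15  0.64 -1.57  1.81  0.65  1.38 -0.7 ] e 0.0
```

Emit:
jog_arm --commands '[{"tx":-20,"ty":-2,"tz":-18,"ax":2,"ay":5,"az":6,"claw":1},{"tx":-40,"ty":-4,"tz":-36,"ax":4,"ay":10,"az":11,"claw":1},{"tx":-60,"ty":-7,"tz":-54,"ax":6,"ay":15,"az":17,"claw":1},{"tx":-80,"ty":-9,"tz":-72,"ax":8,"ay":20,"az":23,"claw":1},{"tx":-100,"ty":-12,"tz":-90,"ax":10,"ay":25,"az":29,"claw":1},{"tx":-120,"ty":-14,"tz":-108,"ax":13,"ay":31,"az":35,"claw":1},{"tx":-144,"ty":-17,"tz":-127,"ax":15.8,"ay":37.8,"az":43,"claw":1},{"tx":-144,"ty":-17,"tz":-127,"ax":15.8,"ay":37.8,"az":43,"claw":0},{"tx":-144,"ty":-17,"tz":-127,"ax":15.8,"ay":37.8,"az":43,"claw":-1},{"tx":-144,"ty":-17,"tz":-127,"ax":15.8,"ay":37.8,"az":43,"claw":-1}]' --grip_force 40

```text
clock: 17.7
tool_pos: [0.5208, -0.0451, 0.3188]
tcp_rot: [-3.141, 0.003, 1.435]
contact_force: [0.4, -0.5, -0.7]
finger_gap: 0.507
```

```bash
python3 - <<'E'
from h import *
st();yd=np.degrees(YW);R=R_of(yd,0)
g=lambda th,r=.17:pw(-r*np.cos(th),-.145,.15+r*np.sin(th))
t0=np.radians(40);goto(g(t0)+[0,0,.07],R)
b=cam("top");s=cam("scene")
f=np.hstack([cv2.resize(b["frame"][125:230,285:390],(399,399),interpolation=2),cv2.resize(s["frame"][210:315,210:315],(399,399),interpolation=2)])
cv2.imwrite("pics/l.png",f[:,:,::-1])
for n,G,o in(("top",b,(285,125)),("scene",s,(210,210))):
  print(n,"handle",[((proj(G,pw(-.1302,y,.2593))-o+.5)*3.8).round() for y in(-.09,-.14,-.19)],
   "tin top back/front",[((proj(G,pw(x,y,.066))-o+.5)*3.8).round() for x in(-.0275,) for y in(-.028,.028)],"base front",[((proj(G,pw(-.0275,y,.012))-o+.5)*3.8).round() for y in(-.028,.028)])
E
```

```text
{'clock': np.float64(17.7), 'tool_pos': array([ 0.521, -0.045,  0.319]), 'tcp_rot': array([-3.141e+00,  3.000e-03,  1.435e+00]), 'contact_force': array([ 0.41 , -0.521, -0.718]), 'finger_gap': np.float64(0.507), 'joint_positions': array([ 1.069,  0.687, -1.544,  1.752,  0.699,  1.416, -0.733])}
t [-144.8   30.6  -10.2] a [-0.   0.2  0.2]
top handle [array([286., 288.]), array([361., 299.]), array([436., 311.])] tin top back/front [array([191., 173.]), array([119., 162.])] base front [array([186., 186.]), array([116., 175.])]
scene handle [array([132.,  62.]), array([ 74., 101.]), array([ 13., 143.])] tin top back/front [array([313., 303.]), array([363., 258.])] base front [array([310., 356.]), array([359., 311.])]
```

View pics/l.png

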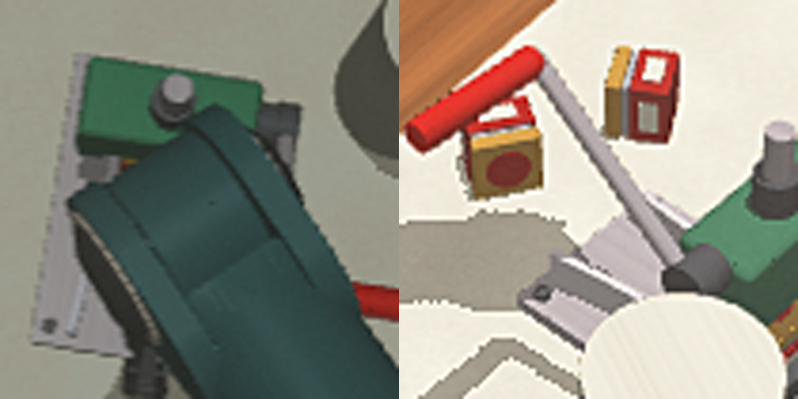

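The left half shows the red tin's yellow lid just under the front of the head at (125,162), as predicted. The right half shows the handle from (415,130) to (543,55), close to the prediction. Next is the handle.

Emit:
jog_arm --commands '[{"tx":-30,"ty":6,"tz":-10,"ax":0,"ay":0,"az":0,"claw":-1},{"tx":-70,"ty":15,"tz":-12,"ax":0,"ay":0,"az":0,"claw":-1},{"tx":-115,"ty":25,"tz":-12,"ax":0,"ay":0,"az":0,"claw":-1},{"tx":-148,"ty":30,"tz":-12,"ax":0,"ay":0.2,"az":0.2,"claw":-1},{"tx":-148,"ty":30,"tz":-12,"ax":0,"ay":0.2,"az":0.2,"claw":-1},{"tx":-148,"ty":30,"tz":10,"ax":0,"ay":0.2,"az":0.2,"claw":-1},{"tx":-148,"ty":30,"tz":40,"ax":0,"ay":0.2,"az":0.2,"claw":-1},{"tx":-148,"ty":30,"tz":65,"ax":0,"ay":0.2,"az":0.2,"claw":-1},{"tx":-148,"ty":30,"tz":83,"ax":0,"ay":0.2,"az":0.2,"claw":-1},{"tx":-148,"ty":30,"tz":83,"ax":0,"ay":0.2,"az":0.2,"claw":-1}]'

```text
clock: 18.8
tool_pos: [0.5294, -0.1938, 0.2337]
tcp_rot: [-3.137, -0.002, 1.435]
contact_force: [0.7, -0.4, 0.5]
finger_gap: 0.997
```

```bash
python3 - <<'E'
from h import *
st()
E
```

```text
{'clock': np.float64(18.8), 'tool_pos': array([ 0.529, -0.194,  0.234]), 'tcp_rot': array([-3.137e+00, -2.000e-03,  1.435e+00]), 'contact_force': array([ 0.665, -0.355,  0.511]), 'finger_gap': np.float64(0.997), 'joint_positions': array([ 1.216,  0.833, -1.432,  1.757,  0.847,  1.347, -0.536])}
```

Now close on the handle.

Emit:
jog_arm --commands '[{"tx":0,"ty":0,"tz":0,"ax":0,"ay":0,"az":0,"claw":0},{"tx":0,"ty":0,"tz":0,"ax":0,"ay":0,"az":0,"claw":0.4},{"tx":0,"ty":0,"tz":0,"ax":0,"ay":0,"az":0,"claw":1},{"tx":0,"ty":0,"tz":0,"ax":0,"ay":0,"az":0,"claw":1},{"tx":0,"ty":0,"tz":0,"ax":0,"ay":0,"az":0,"claw":1},{"tx":0,"ty":0,"tz":0,"ax":0,"ay":0,"az":0,"claw":1}]' --grip_force 40

```text
clock: 19.4
tool_pos: [0.5314, -0.194, 0.2345]
tcp_rot: [3.142, -0.003, 1.435]
contact_force: [7.7, -0.1, -2.7]
finger_gap: 0.246
```

```bash
python3 - <<'E'
from h import *
st()
p=np.array(ctrl.state()["tool_pos"]);R=Ro.from_euler('xyz',ctrl.state()["tcp_rot"])
c,s=np.cos(YW),np.sin(YW);X=np.array([c,s,0])
t0=np.radians(40)
for d in range(0,58,6):
    t=t0-np.radians(d);dw=.17*(-X*(np.cos(t)-np.cos(t0))+np.array([0,0,np.sin(t)-np.sin(t0)]))
    print(d,np.round(R.inv().apply(dw)*1000,1))
E
```

```text
{'clock': np.float64(19.4), 'tool_pos': array([ 0.531, -0.194,  0.234]), 'tcp_rot': array([ 3.142e+00, -3.000e-03,  1.435e+00]), 'contact_force': array([ 7.735, -0.051, -2.664]), 'finger_gap': np.float64(0.246), 'joint_positions': array([ 1.216,  0.833, -1.433,  1.755,  0.848,  1.344, -0.536])}
0 [0. 0. 0.]
6 [  0.  -10.7  14.2]
12 [ -0.  -19.9  29.5]
18 [ -0.  -27.4  45.6]
24 [ -0.  -33.2  62.4]
30 [ -0.1 -37.2  79.8]
36 [ -0.1 -39.4  97.4]
42 [ -0.2 -39.7 115.2]
48 [ -0.2 -38.1 132.9]
54 [ -0.3 -34.7 150.4]
```

Emit:
jog_arm --commands '[{"tx":0,"ty":-5,"tz":7,"ax":0,"ay":0,"az":0,"claw":1},{"tx":0,"ty":-10.7,"tz":14.2,"ax":0,"ay":0,"az":0,"claw":1},{"tx":0,"ty":-15.5,"tz":22,"ax":0,"ay":0,"az":0,"claw":1},{"tx":0,"ty":-20,"tz":29.5,"ax":0,"ay":0,"az":0,"claw":1},{"tx":0,"ty":-24,"tz":37.5,"ax":0,"ay":0,"az":0,"claw":1},{"tx":0,"ty":-27.4,"tz":45.6,"ax":0,"ay":0,"az":0,"claw":1},{"tx":0,"ty":-30.5,"tz":54,"ax":0,"ay":0,"az":0,"claw":1},{"tx":0,"ty":-33.2,"tz":62.4,"ax":0,"ay":0,"az":0,"claw":1}]'

```text
clock: 20.2
tool_pos: [0.5009, -0.1896, 0.1743]
tcp_rot: [3.135, -0.003, 1.434]
contact_force: [1.4, -0.2, 10.0]
finger_gap: 0.244
```

```bash
cat >> h.py <<'E'
P0=np.array([.5314,-.194,.2345])  # TCP with handle at 40 deg
def arc(angs):
    st();p=np.array(ctrl.state()["tool_pos"]);R=Ro.from_euler('xyz',ctrl.state()["tcp_rot"])
    X=np.array([np.cos(YW),np.sin(YW),0]);t0=np.radians(40)
    for d in angs:
        t=t0-np.radians(d);T=P0+.17*(-X*(np.cos(t)-np.cos(t0))+np.array([0,0,np.sin(t)-np.sin(t0)]))
        print(d,np.round(R.inv().apply(T-p)*1000,1))
E
python3 -c "
from h import *
arc(range(24,60,3))"
```

```text
{'clock': np.float64(20.2), 'tool_pos': array([ 0.501, -0.19 ,  0.174]), 'tcp_rot': array([ 3.135e+00, -3.000e-03,  1.434e+00]), 'contact_force': array([ 1.382, -0.186, 10.031]), 'finger_gap': np.float64(0.244), 'joint_positions': array([ 1.248,  0.861, -1.395,  1.885,  0.913,  1.231, -0.594])}
24 [-0.1 -2.4  2.2]
27 [-0.1 -4.7 10.8]
30 [-0.1 -6.6 19.5]
33 [-0.1 -7.9 28.3]
36 [-0.1 -8.8 37.2]
39 [-0.2 -9.3 46. ]
42 [-0.2 -9.3 54.9]
45 [-0.2 -8.8 63.8]
48 [-0.2 -7.8 72.7]
51 [-0.3 -6.4 81.5]
54 [-0.3 -4.5 90.2]
57 [-0.3 -2.2 98.8]
```

Emit:
jog_arm --commands '[{"tx":0,"ty":-4.7,"tz":10.8,"ax":0,"ay":0,"az":0,"claw":1},{"tx":0,"ty":-6.6,"tz":19.5,"ax":0,"ay":0,"az":0,"claw":1},{"tx":0,"ty":-7.9,"tz":28.3,"ax":0,"ay":0,"az":0,"claw":1},{"tx":0,"ty":-8.8,"tz":37.2,"ax":0,"ay":0,"az":0,"claw":1},{"tx":0,"ty":-9.3,"tz":46,"ax":0,"ay":0,"az":0,"claw":1},{"tx":0,"ty":-9.3,"tz":55,"ax":0,"ay":0,"az":0,"claw":1},{"tx":0,"ty":-8.8,"tz":63.8,"ax":0,"ay":0,"az":0,"claw":1},{"tx":0,"ty":-7.8,"tz":72.7,"ax":0,"ay":0,"az":0,"claw":1}]'

```text
clock: 21.0
tool_pos: [0.4934, -0.1886, 0.1031]
tcp_rot: [3.135, -0.001, 1.434]
contact_force: [-7.6, 0.7, 13.6]
finger_gap: 0.245
```

```bash
python3 -c "
from h import *
arc(range(45,64,3))"
```

```text
{'clock': np.float64(21.0), 'tool_pos': array([ 0.493, -0.189,  0.103]), 'tcp_rot': array([ 3.135e+00, -1.000e-03,  1.434e+00]), 'contact_force': array([-7.602,  0.716, 13.579]), 'finger_gap': np.float64(0.245), 'joint_positions': array([ 1.209,  0.925, -1.298,  1.949,  1.017,  1.129, -0.661])}
45 [-0.  -0.7 -7.3]
48 [-0.   0.2  1.5]
51 [-0.   1.6 10.3]
54 [-0.   3.5 19. ]
57 [-0.1  5.8 27.6]
60 [-0.1  8.6 36.1]
63 [-0.1 11.8 44.4]
```

Emit:
jog_arm --commands '[{"tx":0,"ty":-1,"tz":6,"ax":0,"ay":0,"az":0,"claw":1},{"tx":0,"ty":-0.3,"tz":10.3,"ax":0,"ay":0,"az":0,"claw":1},{"tx":0,"ty":1,"tz":15,"ax":0,"ay":0,"az":0,"claw":1},{"tx":0,"ty":2,"tz":19,"ax":0,"ay":0,"az":0,"claw":1},{"tx":0,"ty":3,"tz":22,"ax":0,"ay":0,"az":0,"claw":1},{"tx":0,"ty":3,"tz":22,"ax":0,"ay":0,"az":0,"claw":1}]'

```text
clock: 21.6
tool_pos: [0.4962, -0.1891, 0.0825]
tcp_rot: [3.136, 0.001, 1.434]
contact_force: [-6.7, -0.5, 12.3]
finger_gap: 0.243
```

```bash
python3 -c "
from h import *
arc((48,51,54,57))"
```

```text
{'clock': np.float64(21.6), 'tool_pos': array([ 0.496, -0.189,  0.083]), 'tcp_rot': array([3.136e+00, 1.000e-03, 1.434e+00]), 'contact_force': array([-6.704, -0.456, 12.292]), 'finger_gap': np.float64(0.243), 'joint_positions': array([ 1.187,  0.949, -1.264,  1.952,  1.05 ,  1.106, -0.68 ])}
48 [  0.   -2.5 -19.1]
51 [  0.   -1.1 -10.3]
54 [ 0.   0.8 -1.6]
57 [0.  3.1 7. ]
```

Emit:
jog_arm --commands '[{"tx":0,"ty":0,"tz":2,"ax":0,"ay":0,"az":0,"claw":1},{"tx":0,"ty":0.5,"tz":4,"ax":0,"ay":0,"az":0,"claw":1},{"tx":0,"ty":0.5,"tz":4,"ax":0,"ay":0,"az":0,"claw":1}]'

```text
clock: 21.9
tool_pos: [0.4966, -0.1891, 0.0801]
tcp_rot: [3.136, 0.002, 1.433]
contact_force: [-5.5, -0.4, 11.8]
finger_gap: 0.244
```

Emit:
jog_arm --commands '[{"tx":0,"ty":0.5,"tz":2,"ax":0,"ay":0,"az":0,"claw":1},{"tx":0,"ty":1,"tz":4,"ax":0,"ay":0,"az":0,"claw":1},{"tx":0,"ty":1.5,"tz":6,"ax":0,"ay":0,"az":0,"claw":1},{"tx":0,"ty":1.5,"tz":6,"ax":0,"ay":0,"az":0,"claw":1}]'

```text
clock: 22.3
tool_pos: [0.4975, -0.1894, 0.0756]
tcp_rot: [3.137, 0.004, 1.433]
contact_force: [-7.4, -0.1, 14.0]
finger_gap: 0.244
```

```bash
python3 -c "
from h import *
arc((51,54,57))
s=cam('scene');save(s,'m.png',(210,200,360,310),5.3)
for th in(-14.4,-10,-5):
  t=np.radians(th);print(th,[((proj(s,pw(-.17*np.cos(t),y,.15+.17*np.sin(t)))-[210,200]+.5)*5.3).round() for y in(-.09,-.19)])
"
```

```text
{'clock': np.float64(22.3), 'tool_pos': array([ 0.498, -0.189,  0.076]), 'tcp_rot': array([3.137, 0.004, 1.433]), 'contact_force': array([-7.421, -0.132, 13.988]), 'finger_gap': np.float64(0.244), 'joint_positions': array([ 1.177,  0.957, -1.251,  1.952,  1.062,  1.1  , -0.688])}
51 [  0.1  -2.4 -17.2]
54 [ 0.1 -0.5 -8.5]
57 [0.2 1.8 0.1]
-14.4 [array([144., 351.]), array([ -8., 465.])]
-10 [array([139., 330.]), array([-14., 443.])]
-5 [array([135., 306.]), array([-20., 418.])]
```

View pics/m.png

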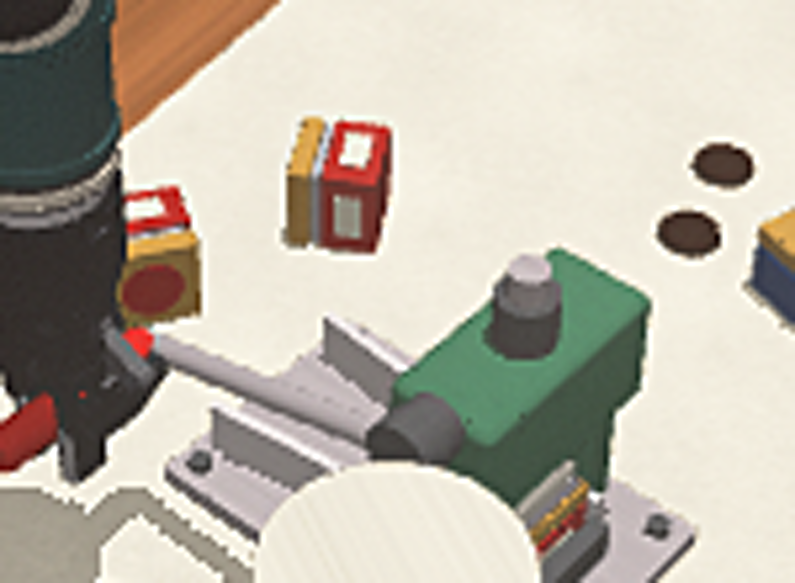

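Emit:
jog_arm --commands '[{"tx":0,"ty":0,"tz":0,"ax":0,"ay":0,"az":0,"claw":1},{"tx":0,"ty":0,"tz":0,"ax":0,"ay":0,"az":0,"claw":1},{"tx":0,"ty":0.5,"tz":2,"ax":0,"ay":0,"az":0,"claw":1},{"tx":0,"ty":1,"tz":4,"ax":0,"ay":0,"az":0,"claw":1},{"tx":0,"ty":1,"tz":4,"ax":0,"ay":0,"az":0,"claw":1}]' --grip_force 90

```text
clock: 22.85
tool_pos: [0.498, -0.1895, 0.0737]
tcp_rot: [3.138, 0.006, 1.433]
contact_force: [-9.9, -0.0, 18.2]
finger_gap: 0.238
```

Emit:
jog_arm --commands '[{"tx":0,"ty":0,"tz":3,"ax":0,"ay":0,"az":0,"claw":1},{"tx":0,"ty":0.5,"tz":5,"ax":0,"ay":0,"az":0,"claw":1},{"tx":0,"ty":1,"tz":7,"ax":0,"ay":0,"az":0,"claw":1},{"tx":0,"ty":1,"tz":7,"ax":0,"ay":0,"az":0,"claw":1}]'

```text
clock: 23.25
tool_pos: [0.4981, -0.1897, 0.0731]
tcp_rot: [3.14, 0.013, 1.433]
contact_force: [-25.2, -2.1, 55.3]
finger_gap: 0.235
```

```bash
python3 -c "
from h import *
arc((54,57,60))
s=cam('scene');cv2.imwrite('pics/n.png',s['frame'][:,:,::-1])
a=cv2.imread('pics/m.png');f=cv2.resize(s['frame'][200:310,210:360,::-1],None,fx=5.3,fy=5.3,interpolation=2)
d=cv2.absdiff(a,f).max(2)
print('rod diff',d[240:300,480:570].max(),'lever bar diff',d[340:440,160:360].max(),'n',(d[340:440,160:360]>40).sum())
"
```

```text
{'clock': np.float64(23.25), 'tool_pos': array([ 0.498, -0.19 ,  0.073]), 'tcp_rot': array([3.14 , 0.013, 1.433]), 'contact_force': array([-25.244,  -2.08 ,  55.304]), 'finger_gap': np.float64(0.235), 'joint_positions': array([ 1.168,  0.959, -1.245,  1.951,  1.071,  1.104, -0.696])}
54 [  0.3  -1.1 -11. ]
57 [ 0.4  1.2 -2.4]
60 [0.5 4.  6. ]
rod diff 27 lever bar diff 214 n 724
```

At z 0.073 the force jumped to 55 N, so the lever is on its stop. I'll guide it back up slowly.

```bash
python3 - <<'E'
from h import *
R=Ro.from_euler('xyz',ctrl.state()["tcp_rot"]);R=R_of(np.degrees(YW),0)
X=np.array([np.cos(YW),np.sin(YW),0]);f=lambda d:.17*(-X*np.cos(np.radians(40-d))+np.array([0,0,np.sin(np.radians(40-d))]))
for d in(51,48,45,42,39,36,33,30,27): print(d,np.round(R.inv().apply(f(d)-f(54.4))*1000,1))
E
```

```text
51 [-0.  -2.2 -9.8]
48 [  0.   -3.7 -18.6]
45 [ -0.   -4.7 -27.5]
42 [  0.   -5.2 -36.3]
39 [ -0.   -5.3 -45.2]
36 [ -0.   -4.9 -54.1]
33 [  0.   -4.1 -63. ]
30 [ -0.   -2.8 -71.8]
27 [  0.   -1.  -80.5]
```

Emit:
jog_arm --commands '[{"tx":0,"ty":0,"tz":0,"ax":0,"ay":0,"az":0,"claw":1},{"tx":0,"ty":-1,"tz":-5,"ax":0,"ay":0,"az":0,"claw":1},{"tx":0,"ty":-2.2,"tz":-9.8,"ax":0,"ay":0,"az":0,"claw":1},{"tx":0,"ty":-3,"tz":-14,"ax":0,"ay":0,"az":0,"claw":1},{"tx":0,"ty":-3.7,"tz":-18.6,"ax":0,"ay":0,"az":0,"claw":1},{"tx":0,"ty":-4.2,"tz":-23,"ax":0,"ay":0,"az":0,"claw":1},{"tx":0,"ty":-4.7,"tz":-27.5,"ax":0,"ay":0,"az":0,"claw":1},{"tx":0,"ty":-5,"tz":-32,"ax":0,"ay":0,"az":0,"claw":1},{"tx":0,"ty":-5.2,"tz":-36.3,"ax":0,"ay":0,"az":0,"claw":1},{"tx":0,"ty":-5.3,"tz":-41,"ax":0,"ay":0,"az":0,"claw":1}]' --grip_force 60

```text
clock: 24.3
tool_pos: [0.4926, -0.1888, 0.1142]
tcp_rot: [3.14, 0.013, 1.432]
contact_force: [-3.4, -2.1, 4.3]
finger_gap: 0.239
```

```bash
cat >> h.py <<'E'
P0=np.array([.4985,-.1897,.0735])-(lambda d:.17*(-np.array([np.cos(YW),np.sin(YW),0])*np.cos(np.radians(40-d))+np.array([0,0,np.sin(np.radians(40-d))])))(54.4)+(lambda d:.17*(-np.array([np.cos(YW),np.sin(YW),0])*np.cos(np.radians(40-d))+np.array([0,0,np.sin(np.radians(40-d))])))(0)
E
python3 -c "
from h import *
print(P0);arc(range(42,15,-2))"
```

```text
[ 0.53259422 -0.1945081   0.22505117]
{'clock': np.float64(24.3), 'tool_pos': array([ 0.493, -0.189,  0.114]), 'tcp_rot': array([3.14 , 0.013, 1.432]), 'contact_force': array([-3.437, -2.143,  4.327]), 'finger_gap': np.float64(0.239), 'joint_positions': array([ 1.207,  0.907, -1.308,  1.944,  1.002,  1.149, -0.659])}
42 [-0.1  0.7  4.4]
40 [-0.1  0.6 -1.5]
38 [-0.2  0.8 -7.5]
36 [ -0.3   1.1 -13.4]
34 [ -0.4   1.6 -19.3]
32 [ -0.4   2.3 -25.2]
30 [ -0.5   3.3 -31. ]
28 [ -0.6   4.4 -36.9]
26 [ -0.7   5.8 -42.7]
24 [ -0.8   7.3 -48.4]
22 [ -0.8   9.1 -54.1]
20 [ -0.9  11.  -59.7]
18 [ -1.   13.1 -65.2]
16 [ -1.1  15.5 -70.7]
```

Emit:
jog_arm --commands '[{"tx":0,"ty":0.8,"tz":-7,"ax":0,"ay":0,"az":0,"claw":1},{"tx":0,"ty":1,"tz":-13,"ax":0,"ay":0,"az":0,"claw":1},{"tx":0,"ty":1.6,"tz":-19,"ax":0,"ay":0,"az":0,"claw":1},{"tx":0,"ty":2.3,"tz":-25,"ax":0,"ay":0,"az":0,"claw":1},{"tx":0,"ty":3.3,"tz":-31,"ax":0,"ay":0,"az":0,"claw":1},{"tx":0,"ty":4.4,"tz":-37,"ax":0,"ay":0,"az":0,"claw":1},{"tx":0,"ty":5.8,"tz":-42.7,"ax":0,"ay":0,"az":0,"claw":1},{"tx":0,"ty":7.3,"tz":-48.4,"ax":0,"ay":0,"az":0,"claw":1},{"tx":0,"ty":9.1,"tz":-54.1,"ax":0,"ay":0,"az":0,"claw":1},{"tx":0,"ty":11,"tz":-59.7,"ax":0,"ay":0,"az":0,"claw":1}]'

```text
clock: 25.3
tool_pos: [0.5058, -0.1907, 0.1751]
tcp_rot: [3.135, 0.014, 1.431]
contact_force: [2.6, -6.3, 2.4]
finger_gap: 0.213
```

```bash
python3 -c "
from h import *
arc(range(20,-3,-2))"
```

```text
{'clock': np.float64(25.3), 'tool_pos': array([ 0.506, -0.191,  0.175]), 'tcp_rot': array([3.135, 0.014, 1.431]), 'contact_force': array([ 2.625, -6.288,  2.386]), 'finger_gap': np.float64(0.213), 'joint_positions': array([ 1.231,  0.855, -1.384,  1.876,  0.92 ,  1.236, -0.602])}
20 [ 0.  -2.5  1.2]
18 [-0.  -0.3 -4.3]
16 [-0.1  2.  -9.8]
14 [ -0.2   4.6 -15.1]
12 [ -0.3   7.3 -20.4]
10 [ -0.3  10.2 -25.6]
8 [ -0.4  13.3 -30.6]
6 [ -0.5  16.6 -35.6]
4 [ -0.6  20.  -40.4]
2 [ -0.6  23.6 -45.1]
0 [ -0.7  27.4 -49.7]
-2 [ -0.8  31.3 -54.2]
```

```bash
cat > lev.py <<'E'
from h import *
s=cam("scene");f=s["frame"];h=cv2.cvtColor(f,cv2.COLOR_RGB2HSV)
m=(((h[...,0]<6)|(h[...,0]>174))&(h[...,1]>180)&(h[...,2]>90)).astype(np.uint8)
n,_,S,C=cv2.connectedComponentsWithStats(m)
for i in range(1,n):
    if S[i,4]>8: print(S[i],C[i].round(1))
for th in range(40,-16,-6):
    t=np.radians(th);print(th,[proj(s,pw(-.17*np.cos(t),y,.15+.17*np.sin(t))).round(1)+[1.9,-2] for y in(-.09,-.19)])
E
python3 lev.py; python3 -c "
from h import *;s=cv2.imread('pics/n.png')[:,:,::-1].copy()
h=cv2.cvtColor(s,cv2.COLOR_RGB2HSV);m=(((h[...,0]<6)|(h[...,0]>174))&(h[...,1]>180)&(h[...,2]>90)).astype(np.uint8)
n,_,S,C=cv2.connectedComponentsWithStats(m);print('down',[(S[i],C[i].round(1)) for i in range(1,n) if S[i,4]>8])"
```

```text
[256 165  15   5  37] [263.2 167.6]
[271 223  12  12  63] [276.6 229.1]
[235 232   5   4  14] [237.  233.5]
[206 245  14  13  86] [212.1 250.6]
40 [array([246.2, 223.9]), array([214.8, 245.1])]
34 [array([243.1, 226.7]), array([212. , 247.8])]
28 [array([240.6, 230. ]), array([209.8, 251. ])]
22 [array([238.7, 233.8]), array([208.2, 254.7])]
16 [array([237.4, 238. ]), array([207.1, 258.9])]
10 [array([236.5, 242.6]), array([206.6, 263.5])]
4 [array([236.2, 247.4]), array([206.6, 268.5])]
-2 [array([236.5, 252.6]), array([207.2, 273.7])]
-8 [array([237.2, 257.9]), array([208.2, 279.2])]
-14 [array([238.4, 263.4]), array([209.8, 284.8])]
down [(array([256, 165,  15,   5,  37], dtype=int32), array([263.2, 167.6])), (array([271, 223,  12,  12,  61], dtype=int32), array([276.7, 229.2])), (array([234, 236,  12,   8,  40], dtype=int32), array([240. , 239.2])), (array([234, 263,   5,   5,  18], dtype=int32), array([236.3, 264.7])), (array([207, 275,  14,  15,  70], dtype=int32), array([213.4, 281.6]))]
```

Emit:
jog_arm --commands '[{"tx":0,"ty":1.5,"tz":-5,"ax":0,"ay":0,"az":0,"claw":1},{"tx":0,"ty":4,"tz":-11,"ax":0,"ay":0,"az":0,"claw":1},{"tx":0,"ty":6.5,"tz":-17,"ax":0,"ay":0,"az":0,"claw":1},{"tx":0,"ty":9.5,"tz":-23,"ax":0,"ay":0,"az":0,"claw":1},{"tx":0,"ty":12.5,"tz":-29,"ax":0,"ay":0,"az":0,"claw":1}]' --grip_force 20

```text
clock: 25.85
tool_pos: [0.5245, -0.1933, 0.206]
tcp_rot: [3.12, 0.011, 1.43]
contact_force: [26.2, -6.0, -15.1]
finger_gap: 0.21
```

```bash
python3 lev.py|head -4; python3 -c "
from h import *
arc((10,8,6,4,2,0))"
```

```text
[256 165  15   5  36] [263.3 167.6]
[271 223  12  12  63] [276.6 229.1]
[240 224   5   5  14] [242.2 225.8]
[210 237  14  14  89] [216.6 243.3]
{'clock': np.float64(25.9), 'tool_pos': array([ 0.525, -0.193,  0.207]), 'tcp_rot': array([3.118, 0.011, 1.43 ]), 'contact_force': array([20.884, -5.459, -9.838]), 'finger_gap': np.float64(0.214), 'joint_positions': array([ 1.222,  0.838, -1.409,  1.815,  0.892,  1.276, -0.574])}
10 [ 0.  -9.8  5.9]
8 [-0.  -6.7  0.9]
6 [-0.1 -3.3 -4. ]
4 [-0.1  0.2 -8.8]
2 [ -0.2   3.9 -13.4]
0 [ -0.2   7.7 -17.9]
```

The lever is back at rest: the handle is at about 38–40° and the force now opposes any further lifting. I'll release it and withdraw upward.

Emit:
jog_arm --commands '[{"tx":0,"ty":2,"tz":2,"ax":0,"ay":0,"az":0,"claw":1},{"tx":0,"ty":2,"tz":2,"ax":0,"ay":0,"az":0,"claw":0.4},{"tx":0,"ty":2,"tz":2,"ax":0,"ay":0,"az":0,"claw":-0.3},{"tx":0,"ty":2,"tz":2,"ax":0,"ay":0,"az":0,"claw":-1},{"tx":0,"ty":2,"tz":2,"ax":0,"ay":0,"az":0,"claw":-1},{"tx":0,"ty":4,"tz":-10,"ax":0,"ay":0,"az":0,"claw":-1},{"tx":0,"ty":4,"tz":-40,"ax":0,"ay":0,"az":0,"claw":-1},{"tx":0,"ty":4,"tz":-80,"ax":0,"ay":0,"az":0,"claw":-1},{"tx":0,"ty":4,"tz":-120,"ax":0,"ay":0,"az":0,"claw":-1},{"tx":0,"ty":-40,"tz":-140,"ax":0,"ay":0,"az":0,"claw":-1}]'

```text
clock: 26.9
tool_pos: [0.487, -0.184, 0.3501]
tcp_rot: [3.111, 0.005, 1.433]
contact_force: [-1.3, -1.0, 1.8]
finger_gap: 1.0
```

```bash
python3 lev.py|head -6; python3 - <<'E'
from h import *
st();b=cam("top");s=cam("scene")
f=np.hstack([cv2.resize(b["frame"][115:235,275:395],(399,399),interpolation=2),cv2.resize(s["frame"][210:315,255:360],(399,399),interpolation=2)])
cv2.imwrite("pics/o.png",f[:,:,::-1])
for z in(.06,.066): print(z,[((proj(s,pw(x,-.028,z))-[255,210]+.5)*3.8).round()+[406,-7] for x in(-.027,.0285)])
E
```

```text
[256 165  15   5  37] [263.2 167.6]
[212 222  36  28 339] [230.9 235.6]
[271 223  12  12  63] [276.7 229.3]
40 [array([246.2, 223.9]), array([214.8, 245.1])]
34 [array([243.1, 226.7]), array([212. , 247.8])]
28 [array([240.6, 230. ]), array([209.8, 251. ])]
{'clock': np.float64(26.95), 'tool_pos': array([ 0.48 , -0.184,  0.351]), 'tcp_rot': array([3.116, 0.014, 1.431]), 'contact_force': array([-2.873,  4.996, -1.3  ]), 'finger_gap': np.float64(1.002), 'joint_positions': array([ 1.404,  0.591, -1.556,  1.745,  0.622,  1.401, -0.396])}
0.06 [array([548., 302.]), array([613., 343.])]
0.066 [array([549., 296.]), array([614., 337.])]
```

View pics/o.png

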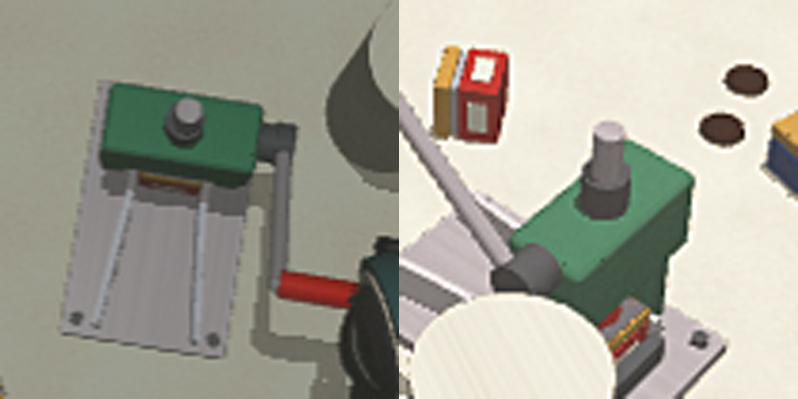

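The last picture shows the lever back up, with its centroid within 1 px of the 40° prediction. The tin is in the press at (170,183) on the left and (630,325) on the right. I have no views left, so I'll check the neck gap by colour.

```bash
python3 - <<'E'
from h import *
s=cam("scene");f=s["frame"];h=cv2.cvtColor(f,cv2.COLOR_RGB2HSV)
def c(p):
    H,S,V=map(int,p)
    return ('R' if H<9 or H>170 else 'Y' if H<32 else 'g' if H<95 else 'b') if S>110 else ('w' if V>150 else '.')
for v in range(284,314): print(v,''.join(c(h[v,u]) for u in range(306,332)))
print([proj(s,pw(x,y,z)).round(1)+[1.9,-2] for x,y,z in((.0285,-.028,.06),(.0285,-.028,.046),(.0285,-.028,.012),(.0285,.028,.06),(.0285,.028,.046))])
b=cam("top");h=cv2.cvtColor(b["frame"],cv2.COLOR_RGB2HSV)
for v in range(164,176): print(v,' '.join('%d,%d,%d'%tuple(b["frame"][v,u]) for u in(320,325,330)))
# lid-top corner height on the front edge (x=-.028): lid edge row for 48 vs 54 mm
print([proj(b,pw(-.0275,0,z)).round(1) for z in(.012,.046,.052,.06,.066)])
st()
E
```

```text
284 ...................wwwwwww
285 ...................wwwwwww
286 ...................wwwwwww
287 ...................wwwwwww
288 ...................wwwwwww
289 ...................wwwwwww
290 ...................wwwwwww
291 ......RR......Y....wwwwwww
292 .....RR......YY...wwwwwwww
293 ....RRR.....YYYwwwwwwwwwww
294 ...RRR....YYYYYww.wwwwwwww
295 .RRR.....YYYYR....wwwwwwww
296 w.......YYYYRR.....wwwwwww
297 ww.....YYYYRRR....wwwwwwww
298 www...YYYYRRRR....wwwwwwww
299 www..YYYYRRRR......wwwwwww
300 wwwwYYYYRRRw.......wwwwww.
301 wwwwYYYRRRw........wwwwwww
302 wwwwwYRRRw.........wwwwwww
303 wwwwwRR............wwwwwww
304 wwwwwww...........wwwwwwww
305 wwwwww............wwwwwwww
306 wwwwww...........wwwwwwwww
307 wwwwww..........wwwwwwwwww
308 wwwwww.........wwwwwwwwwww
309 wwwwww........wwwwwwwwwwww
310 wwwwww.......wwwwwwwwwwww.
311 wwwwww......wwwwwwwwwwww..
312 wwwwww.....wwwwwwwwwwww..w
313 wwwwww....wwwwwwwwwwww..ww
[array([310.9, 299.7]), array([310.6, 303.5]), array([309.9, 312.2]), array([323.8, 287.3]), array([323.4, 291. ])]
164 44,52,44 43,52,43 43,54,43
165 42,52,43 41,51,43 41,49,40
166 48,56,49 43,52,43 43,51,43
167 101,91,75 51,59,52 42,52,43
168 86,70,39 99,87,68 57,63,57
169 66,43,37 79,65,39 101,87,60
170 66,48,42 65,42,36 71,59,35
171 75,58,56 81,81,74 68,45,39
172 92,90,90 83,73,70 68,58,51
173 89,87,86 93,91,90 85,74,74
174 88,87,85 91,89,89 92,89,89
175 91,89,87 90,87,86 90,88,87
[array([324.1, 171.9]), array([324.9, 169.9]), array([325. , 169.5]), array([325.2, 169.1]), array([325.3, 168.7])]
{'clock': np.float64(27.15), 'tool_pos': array([ 0.483, -0.186,  0.346]), 'tcp_rot': array([3.118, 0.013, 1.429]), 'contact_force': array([-1.38 , -0.112, -0.386]), 'finger_gap': np.float64(0.998), 'joint_positions': array([ 1.393,  0.604, -1.547,  1.743,  0.634,  1.399, -0.402])}
```

```bash
python3 -c "
from station import ctrl
print(ctrl.job_done())"
```

```text
the job is handed in; nothing more can be done
None
```

I stood the farthest red tin upright, set it at the feed and pushed it back with the shut fingertips until it met the stop (force rose to 16 N). I then pulled the lever down to its hard stop, guided it back up and released it. I handed the job in at about 27 s.

**Final checks:**
- **Tin and lid:** in the last scene image the brass lid meets the red body with no neck showing. The tin's rear edge lies where "against the stop" predicts, to about 1 px.
- **Lever:** the handle is back at its 40° rest position, within about 1 px.
- **Robot and bystanders:** the gripper is open and clear of the press. I didn't knowingly touch the other things; I didn't measure their positions again afterwards, but those in the last picture looked undisturbed.

**Not as planned:**
- **Down-stroke:** the handle slid about 10 mm in the grip before the stop. Pressing on the stop briefly raised the wrist force to about 60 N, under the 120 N limit.
- **Return:** the handle crept deeper between the fingers and ran about 4° ahead of the hand partway up. It stayed between the fingers, and I lowered the grip force for the rest. I covered the last 14–16° in about 0.5 s, faster than the first part, and pulled past the rest position with about 30 N before releasing.

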